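Close the well block and crank it to the reading mark

ROBOT

A 7-joint arm with a two-finger parallel gripper is mounted at the origin on the work surface. World frame = base frame: x ahead of the robot, y to its left, z up, the work surface at z = 0. Lengths are in m, angles in degrees, forces in N, time in s.
With the tool pointing down it reaches from about 0.4 to 0.875 m from the base axis. Payload 4.4 kg.
Tool frame: the origin (TCP) lies midway between the tips of the shut fingers; the grasp point (between the pads) lies 19 mm behind it; x points along the fingers, z is the direction in which the jaws open and shut, and the axes are right-handed (so a half turn about x gives the same grasp; the last joint's range is limited). The gripper opens to 85 mm and grips with 20 to 120 N. Pads are 22 mm wide; open, the fingers measure 114 mm over their backs; the gripper's body (76 mm by 85 mm) begins 54 mm behind the grasp point. The pads swing forward as they close: fully open they stand 13 mm farther back than shut.
Start: joints at [-75.562, 36.005, 2.206, 86.941, -1.547, 57.084, -1.146], TCP at [0.203, 0.617, 0.231] pointing down, gripper open.
Joint ranges: [-175.42, 175.42], [-21.48, 121.26], [-71.46, 75.88], [10.55, 141.38], [-63.04, 243.04], [13.31, 113.54], [-168.57, 168.57]. Speed limits (degrees/s): [147.25, 147.25, 180, 180, 180, 180, 180].

INTERFACE

Orientations are given as [roll, pitch, yaw] about the fixed x, y, z axes, in that order (R = Rz(yaw) Ry(pitch) Rx(roll)).
In Python, from bench import telemetry, viewer, finish_job gives the robot as it stands.
- The arm moves only by the tool send_rows, never from a script. Its argument "deltas" is a list of rows, each a list of 5 numbers: the shift along the tool's x, y, z in units of 40 mm (1.0 is 40 mm), then the turn about the tool's x in units of 0.12 rad (1.0 is 0.12 rad), then the opening, from 0 (shut) to 1 (fully open). A call has 1 to 10 rows; each row shifts and turns the commanded pose from where the row before left it, along the tool's axes as they then stand; what a row does not reach is not made up. A row lasts 1/12 s, in which the tool goes at most 41.7 mm and 7.16 degrees, less where a joint would pass 70% of its speed; a pose out of reach is approached as far as the arm can. A call with a number of a shift or a turn outside -1 to 1 is refused whole. A call with a gripper value outside its range is refused whole. The fingers move at their own pace and stop on an object; the grip force is fixed at half the most. Time passes only in rows, so rows that do not move let the fingers close. It gives the time, the measured TCP pose, the force and the opening at its end, in the units of the state.
- telemetry.sense(): the state, without advancing time (a new reading comes with each control period).
- viewer.get_image(name): name is "scene" or "top" or "wrist"; returns a dict with "frame" (400x640x3 uint8, red, green, blue), "fx", "fy", "cx", "cy" (pixels), "extrinsics" (4x4, takes a point from camera to world coordinates). Camera axes: x right, y up, looking along -z (the intrinsics and any distortion apply to the point x, -y, -z); pixel columns grow to the right and rows downward; lengths in m; the calibration is good to about 2 mm. A picture is of the moment at which its call begins. There is no depth.
- finish_job(): hands the job in, once; it reports no verdict.
The state is a dict: "time": time; "qpos": joint angles; "joint_velocities": joint speeds; "joint_efforts": joint torques, N m; "tcp_pos": TCP position; "ee_rot": TCP orientation; "wrist_force": force on the tool from outside, world axes, zero at the start; "wrist_torque": the same for the moment, N m; "gripper_width": opening from 0.0 (shut) to 1.0 (fully open).
Only numpy, scipy, OpenCV 4.12 (cv2) and the standard library are available. Lean on these libraries where they do the work, as an engineer would, in place of code of your own. Each camera call takes 0.05 s, during which the arm holds its last target.

TASK

The well block is waiting in the pocket of the plate stage's carriage. Lay the open spacer frame flat on it between the corner angles, then the ribbed cover on the spacer, and then crank the handwheel to carry the closed stack towards the reading head until the carriage pointer stands at the line of the index clip on the scale. Leave the other things on the bench where they are.

Things in the scene. Friction and masses are not known exactly. Their poses are not given: they have to be found in the camera images.
- stage: fixed plate stage: grey base 160 x 400 mm, 20 mm thick, x -70 to +90, y -180 to +220 mm about its origin at bench height; travel runs along its y. Handwheel gearbox near its +y end; reading head over the -y end (y -180 to -80, x +-50, z 140 to 205 mm). Scale bar along the +x edge, top at 40 mm. A fixed bottle (160 mm high) and beaker (90) stand 30 mm or more beyond the +x edge.
- pocket (a point): centre of the pocket floor on the carriage, 52 mm above the bench. At the start the carriage is at its loading end (stage x 0, y +30 mm). Axes parallel to the stage's. The carriage is 130 mm (x) by 85 mm (y). The pocket is four steel corner angles standing 44 mm above the floor, then flared outwards to 53 mm; the clear space inside is 116 mm (x) by 65 mm (y). The angles reach 20 mm along each long side from the ends, so the middle of the long sides is open for fingers.
- pointer (a point): tip of the dark pointer on the carriage's +x side, beside the scale, 44 mm above the bench; moves with the carriage.
- index: small black index clip with a thin white line across its top, 20 x 12 mm and 14 mm high, fixed on the scale bar. Its origin is at that line, on top of the bar, 40 mm above the bench; axes parallel to the stage's. The pointer is on the mark when it has the same y as this origin in the clip's axes.
- carriage (a joint): carriage travel in m: 0 at the loading end, growing to 0.12 towards the stage's -y (under the reading head). Geared to the wheel: 50 mm per turn. At the start it is 0.
- wheel (a joint): handwheel angle in rad, 0 at the start, growing clockwise seen from above; clockwise drives the carriage towards the head, counter-clockwise back. It cannot go below 0. Light friction (a push of about 2 N at the handle) and it stays where it is left.
- wheel_axis (a point): on the vertical axis of the handwheel, at its top face, 94 mm above the bench (stage x 0, y +160 mm). The wheel is 120 mm across.
- crank_grip (a point): middle of the upright black crank handle, 45 mm from the wheel axis, 126 mm above the bench; the handle is 20 to 22 mm thick and stands from 94 to 144 mm above the bench. It spins freely on its pin, so it can be held with the gripper's heading unchanged while it is carried round. At the start it is on the stage's -x side of the axis.
- block: white well block 110 (x) x 60 (y) mm, 24 mm high, already in the pocket; loose. Origin: centre of its underside.
- spacer: white rectangular open frame (no floor), 110 (x) x 60 (y) mm outside, 86 x 36 mm opening, 16 mm high, 80 g or so. Lies flat on the bench. Origin: centre of its underside. Either way round will do.
- cover: white solid plate 110 (x) x 60 (y) mm, 10 mm thick, with a lifting rib on top along x: 70 mm long, 20 mm wide, 22 mm high (top at 32 mm). Lies rib up on the bench. Origin: centre of the plate's underside. Either way round will do.
- trough: white open trough, 110 x 66 mm, 30 mm high, with a floor; not needed. Origin: centre of its underside.
- jar_l: small jar 42 mm across, 55 mm high; not needed. Origin: centre of its underside.
- jar_r: small jar 42 mm across, 55 mm high; not needed. Origin: centre of its underside.
- tipbox: tip box 120 x 85 mm, 66 mm high, at the robot's right; not needed. Origin: centre of its underside.
- plates: pile of flat well plates, 127 x 85 mm, 41 mm high, at the robot's left; not needed. Origin: centre of its underside.
Mind the look-alikes: they are no part of the job. Leave any yellow look-alike of the spacer alone. What is shaped like the cover but red or yellow is not meant.

How it is judged (in metres and radians):
On the way, in this order (a step that is already met when the one before it is completed fails the run):
1. the spacer lies flat on the block in the pocket, let go (z of block in the frame of pocket between -0.003 and 0.003 m and x of block in the frame of pocket between -0.005 and 0.005 m and y of block in the frame of pocket between -0.005 and 0.005 m and angle between the x axis of each of block, spacer and the x axis of pocket, either way round below 0.08 rad and angle between each of block, spacer's own z axis and vertical below 0.06 rad and z of spacer in the frame of pocket between 0.021 and 0.027 m and x of spacer in the frame of pocket between -0.005 and 0.005 m and y of spacer in the frame of pocket between -0.005 and 0.005 m and contact force between spacer and the fingers below 0.2 N), for 0.2 s.
2. the cover lies flat on the spacer, let go (z of block in the frame of pocket between -0.003 and 0.003 m and x of block in the frame of pocket between -0.005 and 0.005 m and y of block in the frame of pocket between -0.005 and 0.005 m and angle between the x axis of each of block, spacer, cover and the x axis of pocket, either way round below 0.08 rad and angle between each of block, spacer, cover's own z axis and vertical below 0.06 rad and z of spacer in the frame of pocket between 0.021 and 0.027 m and x of spacer in the frame of pocket between -0.005 and 0.005 m and y of spacer in the frame of pocket between -0.005 and 0.005 m and z of cover in the frame of pocket between 0.037 and 0.043 m and x of cover in the frame of pocket between -0.005 and 0.005 m and y of cover in the frame of pocket between -0.005 and 0.005 m and contact force between cover and the fingers below 0.2 N), for 0.2 s.
3. with the stack in place, the carriage pointer is at the index line (z of block in the frame of pocket between -0.003 and 0.003 m and x of block in the frame of pocket between -0.005 and 0.005 m and y of block in the frame of pocket between -0.005 and 0.005 m and angle between the x axis of each of block, spacer, cover and the x axis of pocket, either way round below 0.08 rad and angle between each of block, spacer, cover's own z axis and vertical below 0.06 rad and z of spacer in the frame of pocket between 0.021 and 0.027 m and x of spacer in the frame of pocket between -0.005 and 0.005 m and y of spacer in the frame of pocket between -0.005 and 0.005 m and z of cover in the frame of pocket between 0.037 and 0.043 m and x of cover in the frame of pocket between -0.005 and 0.005 m and y of cover in the frame of pocket between -0.005 and 0.005 m and y of pointer in the frame of index between -0.0025 and 0.0025 m), for 0.2 s.
At the end, for the whole second after the job is handed in: Block, spacer and cover lie stacked in the carriage pocket, each flat (within 3 mm in height, 0.06 rad of tilt), centred within 5 mm and square within 0.08 rad, and the carriage is at rest with its pointer within 2.5 mm of the index line (all of step 3 and linear speed of cover below 0.01 m/s and velocity of joint carriage between -0.005 and 0.005 m/s); the robot touches nothing.
It fails at once if another thing on the bench is shifted by more than 40 mm (distance of any of trough, jar_l, jar_r, tipbox, plates from where it was at the start of the episode above 0.04 m).
It also fails if it takes over 72 s, if anything falls off the work surface, if the arm or the gripper's body presses on something with over 40 N, if the wrist force passes 120 N, or if a joint passes its speed limit or range.

## Working session

There is one attempt and no reset: what is moved stays moved. The work goes in short steps, Python scripts to look and compute and a tool call to move; the robot and the scene stay as the last step left them, time stands still between calls to the robot, and variables do not carry over. Pictures are saved under pics/ and viewed, and the job is handed in when it is done.

Besides the shell and the picture viewer there is one more tool, called after "Request:" as name(argument=value, ...) on one line, values as JSON. send_rows: Moves the arm, as the interface text tells. Shifts and turns lie within -1 to 1; 1 stands for 40 mm of shift or 0.12 rad of turn. Its arguments: {"type":"object","properties":{"deltas":{"type":"array"}},"required":["deltas"]}

```bash
mkdir -p pics; ls
cat > h.py <<'E'
import numpy as np, cv2
from bench import telemetry, viewer, finish_job
def snap(name,fn):
    d=viewer.get_image(name); cv2.imwrite('pics/'+fn+'.png',cv2.cvtColor(np.asarray(d['frame']),cv2.COLOR_RGB2BGR))
    np.savez('pics/'+fn+'.npz',**{k:d[k] for k in d}); return d
def load(fn): return dict(np.load('pics/'+fn+'.npz'))
def ray(d,u,v,z):
    E=np.array(d['extrinsics']); c=np.array([(u-d['cx'])/d['fx'],-(v-d['cy'])/d['fy'],-1])
    r=E[:3,:3]@c; o=E[:3,3]; return o+r*(z-o[2])/r[2]
def proj(d,p):
    E=np.array(d['extrinsics']); c=E[:3,:3].T@(np.array(p)-E[:3,3]); return np.array([d['cx']+d['fx']*c[0]/-c[2], d['cy']-d['fy']*c[1]/-c[2]])
E
python3 - <<'E'
from h import *
print(telemetry.sense())
for n in('scene','top','wrist'):
    d=snap(n,n+'0'); print(n,{k:d[k] for k in d if k!='frame'})
E
```

```text
pics
{'time': 0.0, 'qpos': array([-75.56234749,  36.05932663,   2.20251186,  86.99556873,
        -1.54635078,  57.08204798,  -1.14401272]), 'joint_velocities': array([ 0.02260304,  0.05079052,  0.10888953, -0.09450018, -0.03737629,
       -0.00019911,  0.03282571]), 'joint_efforts': array([-1.73734075e-03, -5.63396430e+01,  1.22574985e+00, -1.93446583e+01,
        1.10008140e-02,  1.05569119e-02, -6.89203702e-06]), 'tcp_pos': array([0.20288465, 0.61688222, 0.23038682]), 'ee_rot': array([-178.97445014,   89.89273725, -107.17986455]), 'wrist_force': array([-0.22332111,  0.77437406,  0.0283205 ]), 'wrist_torque': array([-0.03731707,  0.01133636,  0.02077172]), 'gripper_width': 1.001911292049099}
scene {'fx': 480.1877461065597, 'fy': 480.1877461065597, 'cx': 310.5168340444943, 'cy': 204.04000374397552, 'extrinsics': array([[-0.18550689, -0.68621787,  0.7033436 ,  1.35633377],
       [ 0.98243775, -0.11489225,  0.14702324,  0.19525363],
       [-0.02008125,  0.71826513,  0.69547965,  0.99305441],
       [ 0.        ,  0.        ,  0.        ,  1.        ]])}
top {'fx': 378.1134881086439, 'fy': 378.1134881086439, 'cx': 316.1299252867396, 'cy': 197.928800548112, 'extrinsics': array([[ 0.01787236,  0.98054227, -0.1954928 ,  0.26287889],
       [-0.99983735,  0.01705399, -0.00586874,  0.01810711],
       [-0.00242062,  0.19556589,  0.98068758,  1.09143999],
       [ 0.        ,  0.        ,  0.        ,  1.        ]])}
wrist {'fx': 278.77303799829747, 'fy': 278.77303799829747, 'cx': 322.0862468298372, 'cy': 200.47676485003305, 'extrinsics': array([[ 0.31187761, -0.90280105, -0.2961125 ,  0.12877542],
       [ 0.95012158,  0.29596564,  0.09835301,  0.64285007],
       [-0.00115408, -0.31201698,  0.95007583,  0.37282162],
       [ 0.        ,  0.        ,  0.        ,  1.        ]])}
```

View pics/scene0.png

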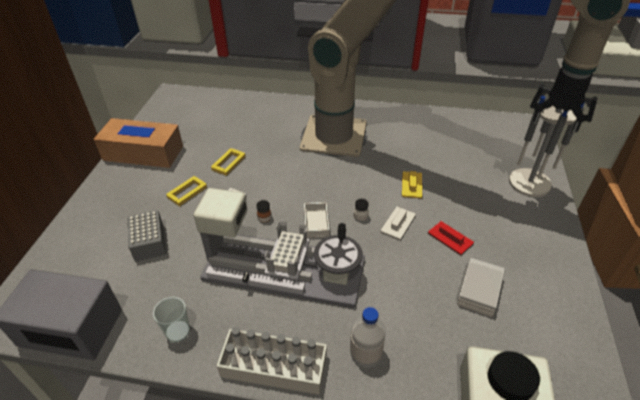

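View pics/top0.png

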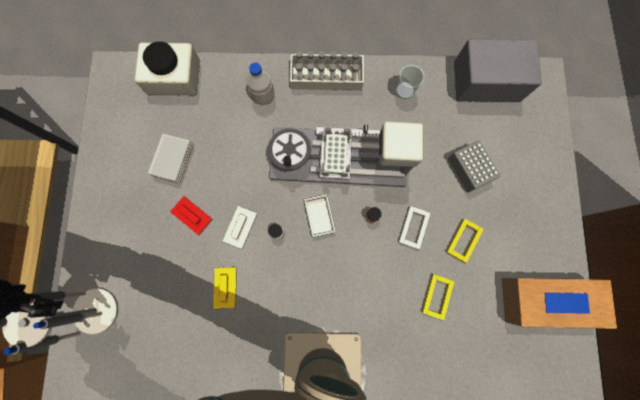

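View pics/wrist0.png

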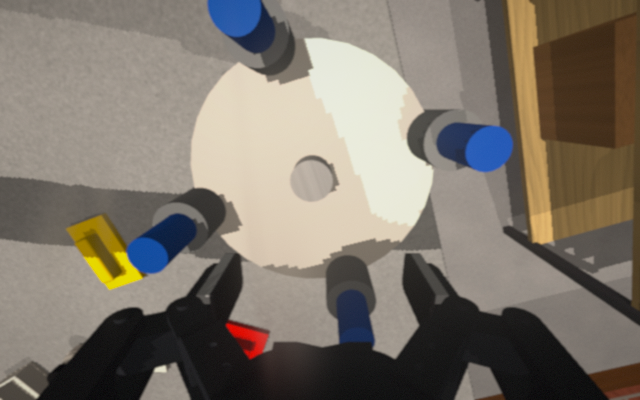

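Run:
```python
from h import *
im=cv2.imread('pics/top0.png')
c=im[105:255,200:440]; cv2.imwrite('pics/topc.png',cv2.resize(c,None,fx=3.3,fy=3.3,interpolation=cv2.INTER_CUBIC))
im=cv2.imread('pics/scene0.png')
c=im[180:310,190:450]; cv2.imwrite('pics/scenec.png',cv2.resize(c,None,fx=3,fy=3,interpolation=cv2.INTER_CUBIC))
d=load('top0')
for n,u,v,z in [('spacer',415,228,.016),('trough',319,216,.03),('cover',240,227,.01),('wheel',290,149,.094),('crank',287,160,.144),('carr',336,155,.08),('head',402,140,.205),('clip',366,128,.054),('jl',275,231,.055),('jr',374,214,.055)]:
    print(n,ray(d,u,v,z).round(3))
```

```text
spacer [ 0.395 -0.259  0.016]
trough [0.422 0.015 0.03 ]
cover [0.389 0.242 0.01 ]
wheel [0.598 0.099 0.094]
crank [0.551 0.102 0.144]
carr [ 0.588 -0.029  0.08 ]
head [ 0.589 -0.186  0.205]
clip [ 0.679 -0.117  0.054]
jl [0.375 0.136 0.055]
jr [ 0.427 -0.137  0.055]
```

View pics/topc.png

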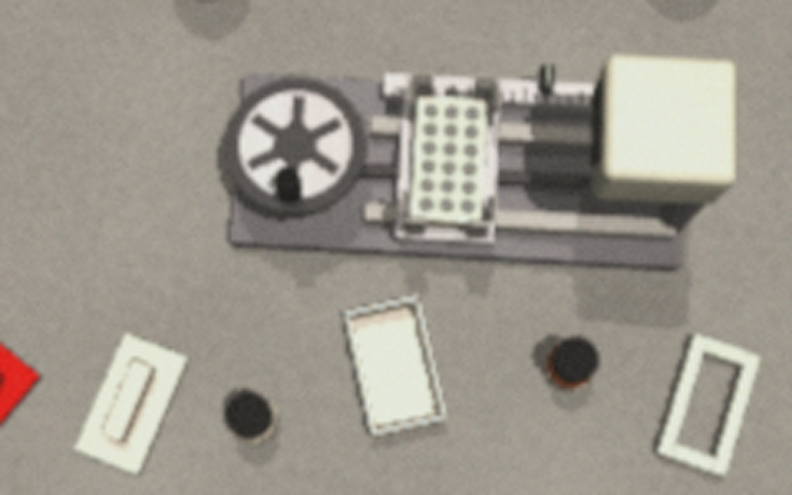

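View pics/scenec.png

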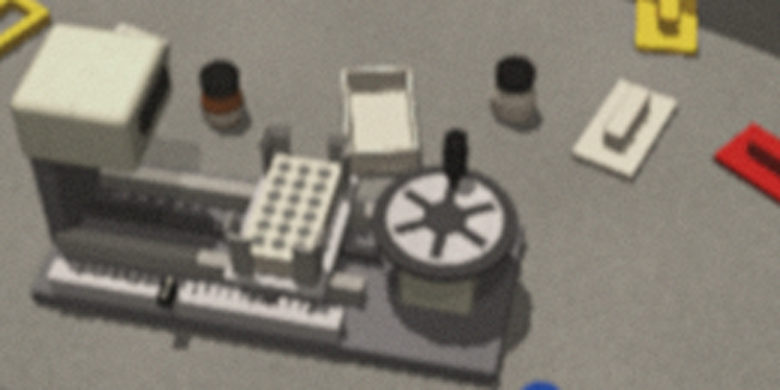

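```bash
cat >> h.py <<'E'
from scipy.spatial.transform import Rotation as Ro
def tool():
    s=telemetry.sense(); R=Ro.from_euler('xyz',s['ee_rot'],degrees=True).as_matrix(); return np.array(s['tcp_pos']),R,s
def axyaw(R): return np.degrees(np.arctan2(R[1,2],R[0,2]))  # heading of tool z
def delta(target):
    p,R,s=tool(); w=np.array(target)-p; return (R.T@w)/.04
def whites(d,lo=150,box=None,amin=100):
    im=d['frame'].astype(int); m=((im.min(2)>lo)&(im.max(2)-im.min(2)<45)).astype(np.uint8)
    cs,_=cv2.findContours(m,cv2.RETR_EXTERNAL,cv2.CHAIN_APPROX_NONE)
    return m,[c for c in cs if cv2.contourArea(c)>amin]
def rect(d,c,z):
    pts=np.array([ray(d,*p[0],z)[:2] for p in c],np.float32)*1000
    (x,y),(w,h),a=cv2.minAreaRect(pts)
    if w<h: w,h,a=h,w,a+90
    a=(a+90)%180-90
    return (round(x,1),round(y,1)),(round(w,1),round(h,1)),round(a,1)
E
python3 - <<'E'
from h import *
p,R,s=tool(); print(R.round(3),axyaw(R))
d=load('top0')
for lo in (130,160):
  for c in whites(d,lo)[1]:
    (x,y,w,h)=cv2.boundingRect(c)
    if 200<x<440 and 100<y<255: print(lo,(x,y,w,h),rect(d,c,.012))
# wheel dark circle ; base
E
```

```text
[[-0.    -0.95   0.312]
 [-0.001  0.312  0.95 ]
 [-1.     0.    -0.002]] 71.79198332560979
160 (400, 206, 30, 43) ((398.4, -260.0), (111.7, 60.5), -18.3)
160 (222, 206, 35, 43) ((390.3, 243.8), (111.1, 61.2), -20.3)
160 (305, 194, 30, 43) ((428.1, 14.1), (113.5, 67.0), 13.7)
160 (272, 133, 34, 32) ((627.7, 109.8), (98.8, 97.0), -89.0)
160 (313, 128, 48, 45) ((626.3, -34.9), (132.4, 131.5), -53.9)
160 (384, 121, 39, 39) ((659.3, -232.6), (117.5, 114.4), -2.1)
```

Request:
send_rows(deltas=[[0,-0.3,-0.3,0,1],[0,-0.6,-0.6,0,1],[0,-0.65,-0.65,0,1],[0,-0.65,-0.65,0,1],[0,-0.65,-0.65,0,1],[0,-0.65,-0.65,0,1],[0,-0.65,-0.65,0,1],[0,-0.65,-0.65,0,1],[0,-0.65,-0.65,0,1],[0,-0.65,-0.65,0,1]])

```text
time: 0.98
tcp_pos: [0.359, 0.3077, 0.2313]
ee_rot: [154.9, 90.0, -133.3]
wrist_force: [-0.0, -0.3, -0.6]
gripper_width: 1.005
```

Run:
```python
from h import *
p,R,s=tool(); print(p,axyaw(R),s['time'],delta([.43,.15,.22]),R.T@(np.array([.398,-.26,.2])-[.43,.15,.22])/.04)
```

```text
[0.35897674 0.30767997 0.23127123] 71.80682396718447 0.9833 [ 0.28203079 -2.91761498 -3.19052201] [ 0.50121161 -2.44029794 -9.98730358]
```

Request:
send_rows(deltas=[[0.05,-0.6,-0.65,0,1],[0.05,-0.6,-0.65,0,1],[0.05,-0.6,-0.65,0,1],[0.05,-0.6,-0.65,0,1],[0.05,-0.5,-0.6,0,1],[0.05,-0.2,-0.9,0,1],[0.05,-0.2,-0.9,0,1],[0.05,-0.2,-0.9,0,1],[0.05,-0.2,-0.9,0,1],[0.05,-0.2,-0.9,0,1]])

```text
time: 1.82
tcp_pos: [0.41, -0.0335, 0.2112]
ee_rot: [-56.1, 90.0, 15.7]
wrist_force: [0.7, -0.9, -0.1]
gripper_width: 1.0
```

Run:
```python
from h import *
p,R,s=tool(); print(p,axyaw(R),s['time'],delta([.398,-.26,.2]))
```

```text
[ 0.41002213 -0.0334983   0.21123827] 71.8118808911145 1.8167 [ 0.2807825  -1.48193529 -5.4734528 ]
```

Request:
send_rows(deltas=[[0.05,-0.25,-0.9,0,1],[0.05,-0.25,-0.9,0,1],[0.05,-0.25,-0.9,0,1],[0.05,-0.25,-0.9,0,1],[0.05,-0.25,-0.9,0,1],[0,-0.1,-0.4,0,1],[0,0,0,0,1],[0,0,0,0,1]])

```text
time: 2.48
tcp_pos: [0.4001, -0.2356, 0.201]
ee_rot: [74.1, 90.0, 145.7]
wrist_force: [0.2, 1.1, -0.1]
gripper_width: 1.001
```

Run:
```python
from h import *
p,R,s=tool(); print(p,axyaw(R),s['time'],delta([.398,-.26,.2]))
d=snap('wrist','w1')
for lo in (120,150):
  for c in whites(d,lo,amin=1500)[1]:
    print(lo,cv2.boundingRect(c),rect(d,c,.016))
```

```text
[ 0.4001031  -0.23557344  0.20103521] 71.64021191509559 2.4833 [ 0.02566903 -0.14246509 -0.59614565]
120 (520, 247, 120, 133) ((724.9, 70.1), (305.4, 110.3), 29.0)
120 (475, 191, 165, 55) ((557.7, 27.5), (201.9, 53.9), 86.2)
120 (483, 71, 157, 150) ((444.6, 37.9), (186.6, 152.4), 87.9)
120 (177, 0, 33, 73) ((216.9, -314.1), (65.9, 24.9), -18.1)
120 (0, 0, 536, 378) ((427.1, -370.3), (678.5, 500.2), 71.7)
150 (521, 248, 73, 104) ((681.7, 29.2), (191.8, 92.5), 18.4)
150 (488, 102, 152, 108) ((468.5, 40.2), (178.5, 91.1), 88.4)
150 (0, 0, 529, 358) ((410.0, -358.1), (658.4, 460.1), 71.7)
```

View pics/w1.png

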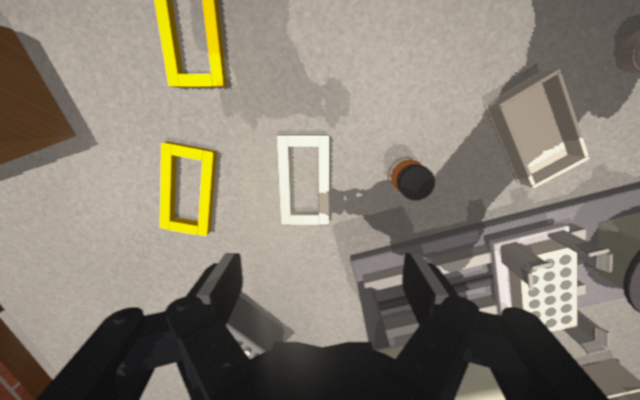

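Run:
```python
from h import *
d=load('w1')
for lo in (185,200,215):
  for c in whites(d,lo,amin=1500)[1]:
    print(lo,cv2.boundingRect(c),rect(d,c,.016))
C=[(279,137),(328,136),(330,223),(283,224)]
for z in (.016,): 
  P=np.array([ray(d,*c,z) for c in C]); print(P.round(4),P.mean(0))
print(proj(d,[.398,-.26,.016]))
```

```text
185 (522, 249, 63, 82) ((657.1, 18.5), (134.0, 82.6), -2.0)
185 (277, 136, 52, 89) ((398.7, -257.5), (109.7, 60.0), -18.0)
200 (522, 249, 55, 82) ((656.7, 13.3), (132.9, 71.8), -2.5)
200 (277, 136, 52, 89) ((398.7, -257.4), (109.7, 59.6), -17.9)
215 (278, 136, 50, 88) ((398.1, -257.2), (108.2, 57.4), -18.1)
[[ 0.3394 -0.2661  0.016 ]
 [ 0.3561 -0.2123  0.016 ]
 [ 0.4597 -0.2431  0.016 ]
 [ 0.4422 -0.3003  0.016 ]] [ 0.39935775 -0.25544843  0.016     ]
[301.14111839 182.28640026]
```

Request:
send_rows(deltas=[[0.3,-0.14,-0.54,0,1],[0.8,0,0,0,1],[0.9,0,0,0,1],[0.9,0,0,0,1],[0.6,0,0,0,1],[0.3,0,0,0,1],[0,0,0,0,1],[0,0,0,0,1]])

```text
time: 3.2
tcp_pos: [0.3993, -0.2555, 0.0491]
ee_rot: [56.3, 89.9, 128.2]
wrist_force: [0.8, -0.2, 0.0]
gripper_width: 0.998
```

Run:
```python
from h import *
p,R,s=tool(); print(p,axyaw(R),s['time'],delta([.3985,-.258,-.003]))
```

```text
[ 0.39929938 -0.25551001  0.04907816] 71.92226113065293 3.2 [ 1.30188127 -0.00240069 -0.06676712]
```

Request:
send_rows(deltas=[[0.5,0,-0.06,0,1],[0.5,0,0,0,1],[0.25,0,0,0,1],[0,0,0,0,1],[0,0,0,0,0.5],[0,0,0,0,0.5],[0,0,0,0,0.5],[0,0,0,0,0.5]])

```text
time: 3.87
tcp_pos: [0.3994, -0.2583, 0.0097]
ee_rot: [-0.3, 89.7, 71.5]
wrist_force: [-1.0, 1.3, 13.6]
gripper_width: 0.661
```

Run:
```python
from h import *
p,R,s=tool(); print(p,axyaw(R),s['time'],s['wrist_force'],s['gripper_width'])
snap('wrist','w2')
```

```text
[ 0.39944419 -0.25830554  0.00974799] 71.81226341737002 3.8667 [-0.96438039  1.33618847 13.63603823] 0.6605249601075419
```

View pics/w2.png

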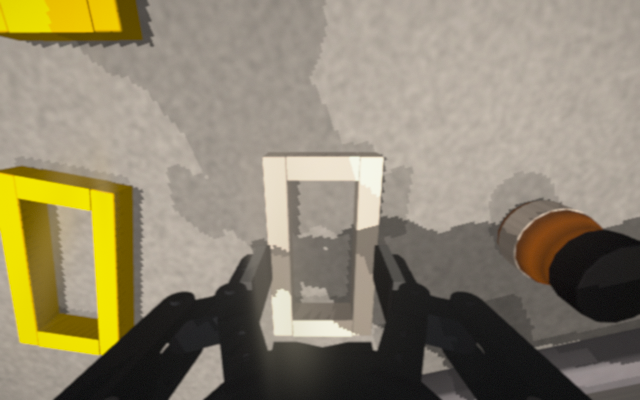

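Request:
send_rows(deltas=[[-0.2,0,0,0,0.3],[-0.1,0,0,0,0.3],[0,0,0,0,0.3],[0,0,0,0,0.3]])

```text
time: 4.25
tcp_pos: [0.3989, -0.2585, 0.0203]
ee_rot: [21.9, 89.8, 93.7]
wrist_force: [-0.2, 0.2, -1.8]
gripper_width: 0.656
```

Run:
```python
from h import *
p,R,s=tool(); print(p,axyaw(R),s['time'],s['wrist_force'],s['gripper_width'])
```

```text
[ 0.39891321 -0.2585424   0.02026959] 71.78520818039743 4.25 [-0.20650657  0.21907979 -1.8147954 ] 0.6558746573212173
```

Request:
send_rows(deltas=[[-0.5,0,0,0,0.3],[-1,0,0,0,0.3],[-1,0,0,0,0.3],[-1,0,0,0,0.3],[-0.8,0,0,0,0.3],[-0.5,0,0,-0.5,0.3],[0,0,0,-0.9,0.3],[0,0,0,-0.9,0.3],[0,0,0,0,0.3]])

```text
time: 5.0
tcp_pos: [0.3988, -0.259, 0.212]
ee_rot: [11.2, 89.7, 99.0]
wrist_force: [0.4, -0.6, -0.8]
gripper_width: 0.662
```

Run:
```python
from h import *
p,R,s=tool(); print(p,axyaw(R),s['time'],s['wrist_force'],s['gripper_width'],delta([.44,-.03,p[2]]),R.T@np.array([.58-.44,0,0])/.04)
snap('wrist','w3')
```

```text
[ 0.39875366 -0.25899539  0.21202341] 87.76787523894113 5.0 [ 0.36402464 -0.63442464 -0.75610427] 0.6623211659785241 [ 0.0253937  -0.80742595  5.76064329] [-2.52457220e-03 -3.49734347e+00  1.36316853e-01]
```

View pics/w3.png

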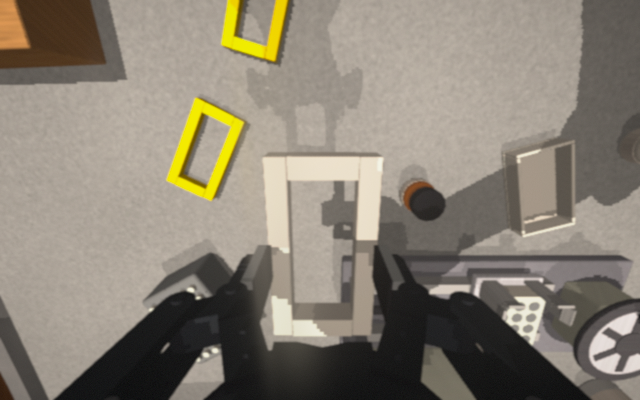

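Request:
send_rows(deltas=[[-0.2,-0.1,0.6,0,0.3],[-0.2,-0.1,0.8,0,0.3],[-0.2,-0.1,0.9,0,0.3],[-0.2,-0.2,0.9,0,0.3],[-0.2,-0.3,0.9,0,0.3],[0,-0.6,0.8,0,0.3],[0,-0.8,0.6,0,0.3],[0,-0.9,0.3,0,0.3],[0,-0.9,0.1,0,0.3],[0,-0.9,0.1,0,0.3]])

```text
time: 5.88
tcp_pos: [0.6058, -0.0261, 0.2515]
ee_rot: [35.6, 89.7, 123.1]
wrist_force: [0.3, -0.3, -1.2]
gripper_width: 0.657
```

Request:
send_rows(deltas=[[0,-0.8,0,0,0.3],[0,-0.6,0,0,0.3],[0,-0.3,0,0,0.3],[0,0,0,0,0.3],[0,0,0,0,0.3]])

```text
time: 6.3
tcp_pos: [0.672, -0.0309, 0.2507]
ee_rot: [49.3, 89.7, 136.7]
wrist_force: [-0.0, 0.6, -0.5]
gripper_width: 0.656
```

Run:
```python
from h import *
p,R,s=tool(); print(p,axyaw(R),s['time'],s['wrist_force'],s['gripper_width'])
snap('wrist','w4')
snap('top','t4')
```

```text
[ 0.67203805 -0.0308759   0.25069852] 87.46317523447568 6.3 [-0.03626853  0.55682745 -0.47394587] 0.6557538581819086
```

View pics/w4.png

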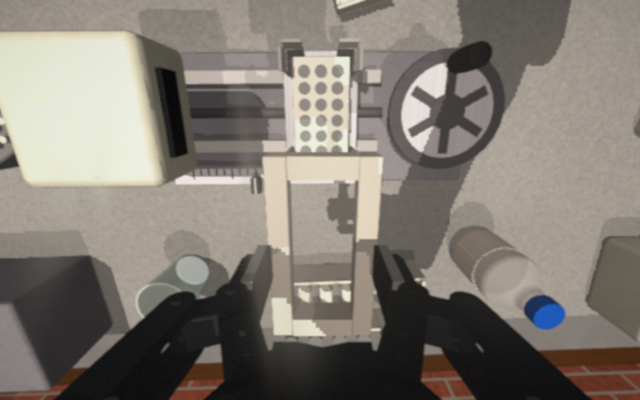

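Run:
```python
from h import *
im=cv2.imread('pics/w4.png')
cv2.imwrite('pics/w4c.png',cv2.resize(im[30:200,170:520],None,fx=2.28,fy=2.28,interpolation=cv2.INTER_CUBIC))
cv2.imwrite('pics/w4d.png',cv2.resize(im[30:160,270:380],None,fx=6,fy=4.5,interpolation=cv2.INTER_CUBIC))
```

```text
(no output)
```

View pics/w4c.png

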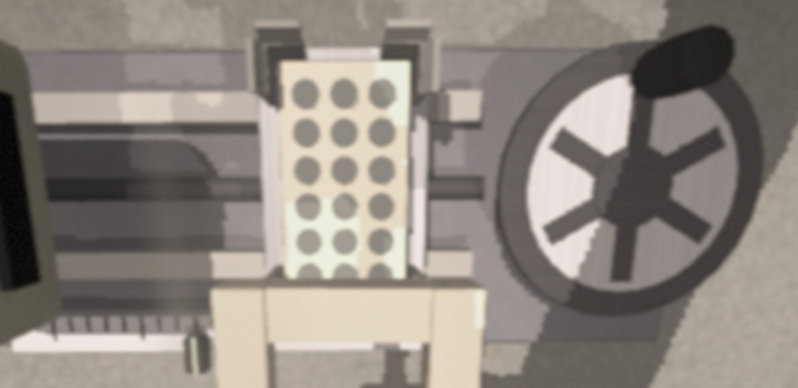

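View pics/w4d.png

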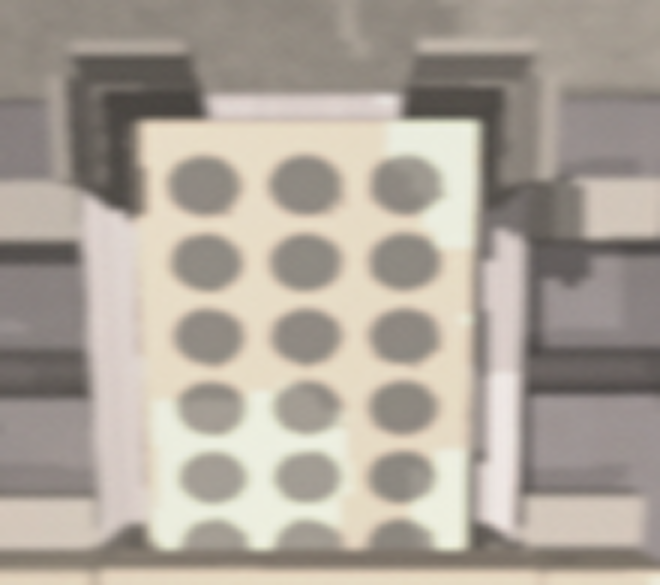

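Run:
```python
from h import *
d=load('w4'); 
f=lambda u,v,z:ray(d,u,v,z)*1000
a,b=f(292.8,56.7,.076),f(350,56.4,.076); print('block corners',a.round(1),b.round(1),np.linalg.norm(a-b),'yaw',np.degrees(np.arctan2(-(b-a)[0],(b-a)[1])))
print('carr -x edge',f(321,51.1,.052).round(1)); l,r=f(284.2,77.8,.052),f(357.8,81,.052); print('carr sides',l.round(1),r.round(1),((l+r)/2).round(1))
print('base -x edge z20',f(180,52,.02).round(1),f(280,51.5,.02).round(1),f(365,52,.02).round(1),f(400,52,.02).round(1))
print('hub',f(170+634/2.28,30+187/2.28,.094).round(1))
print('scale +x edge z40',f(178,183.5,.04).round(1),f(250,182.5,.04).round(1))
print('clip line top',f(170+196/2.28,30+340/2.28,.054).round(1))
p=np.array([.6720,-.0309,.2507])
for zt in (.0063,0.003): 
  A,B=f(263.4,156.3,p[2]+zt),f(382.7,156,p[2]+zt); print('sp',A.round(1),B.round(1),np.linalg.norm(A-B),((A+B)/2-p*1000).round(1))
# from w1: spacer true
```

```text
block corners [541.  -53.6  76. ] [543.3   5.1  76. ] 58.65116450261804 yaw -2.1905254755967944
carr -x edge [532.8 -24.2  52. ]
carr sides [557.9 -66.8  52. ] [564.9  16.   52. ] [561.4 -25.4  52. ]
base -x edge z20 [ 520.7 -192.9   20. ] [525.3 -73.1  20. ] [530.3  28.8  20. ] [532.1  70.9  20. ]
hub [601.9 103.1  94. ]
scale +x edge z40 [ 677.1 -217.3   40. ] [ 680.  -123.5   40. ]
clip line top [ 672.6 -111.7   54. ]
sp [614.7 -56.2 257. ] [617.1   2.1 257. ] 58.34666299139943 [-56.1   3.9   6.3]
sp [615.1 -56.9 253.7] [617.6   2.8 253.7] 59.75839864164872 [-55.6   3.9   3. ]
```

Request:
send_rows(deltas=[[0,0.5,0,0,0.3],[0,0.7,0,0,0.3],[0.3,0.5,0,0,0.3],[0.7,0.16,0,0,0.3],[0.8,0,0,0,0.3],[0.7,0,0,0,0.3],[0.5,0,0,0,0.3],[0,0,0,0,0.3],[0,0,0,0,0.3]])

```text
time: 7.15
tcp_pos: [0.597, -0.027, 0.1323]
ee_rot: [39.3, 89.7, 126.9]
wrist_force: [0.9, 0.1, -0.7]
gripper_width: 0.657
```

Run:
```python
from h import *
p,R,s=tool(); print(p,axyaw(R),s['time'],s['wrist_force'],s['gripper_width'],delta([.5977,-.0282,.088]))
snap('wrist','w5');
d=snap('scene','s5')
im=cv2.imread('pics/s5.png'); cv2.imwrite('pics/s5c.png',cv2.resize(im[160:310,190:420],None,fx=3.4,fy=3.4,interpolation=cv2.INTER_CUBIC))
```

```text
[ 0.59695233 -0.0269589   0.1323256 ] 87.54841139122705 7.15 [ 0.94387258  0.07449184 -0.69350476] 0.6567331093168893 [ 1.10791131 -0.02409262 -0.03518936]
```

View pics/w5.png

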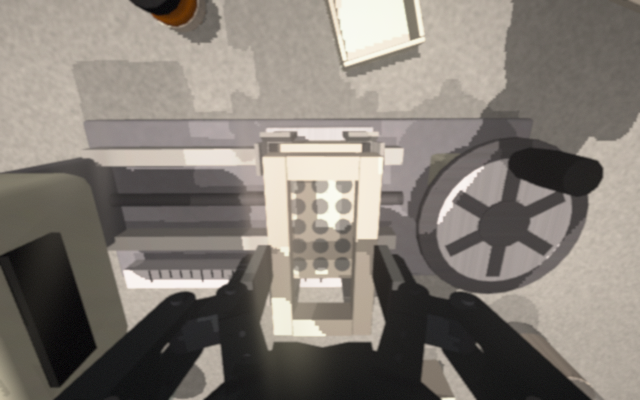

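View pics/s5c.png

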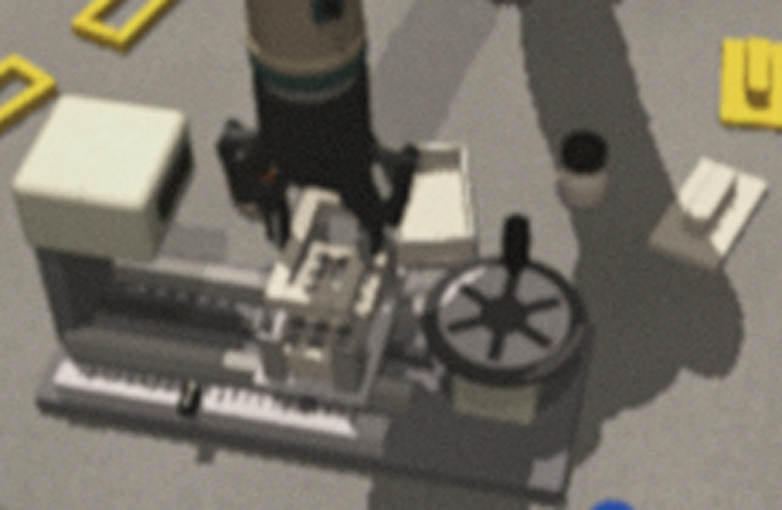

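Request:
send_rows(deltas=[[0.3,-0.02,-0.03,0,0.3],[0.35,0,0,0,0.3],[0.3,0,0,0,0.3],[0.15,0,0,0,0.3],[0,0,0,0,0.3]])

```text
time: 7.67
tcp_pos: [0.5981, -0.0279, 0.0871]
ee_rot: [38.3, 89.7, 125.9]
wrist_force: [0.3, 0.8, -0.8]
gripper_width: 0.652
```

Request:
send_rows(deltas=[[0.05,0,0,0,0.3],[0,0,0,0,0.3]])

```text
time: 7.83
tcp_pos: [0.5992, -0.0281, 0.0865]
ee_rot: [12.4, 89.7, 100.0]
wrist_force: [-0.4, -1.0, -0.6]
gripper_width: 0.654
```

Run:
```python
from h import *
p,R,s=tool(); print(p,axyaw(R),s['time'],s['wrist_force'],s['wrist_torque'],s['gripper_width'],delta([.5977,-.0282,.088]))
snap('wrist','w6');
```

```text
[ 0.59919223 -0.02805577  0.08652039] 87.59636702744629 7.8333 [-0.40770292 -1.02651859 -0.61616156] [-0.04271602 -0.0700583   0.0331151 ] 0.653695504310635 [-0.03697653  0.03715789 -0.00500277]
```

View pics/w6.png

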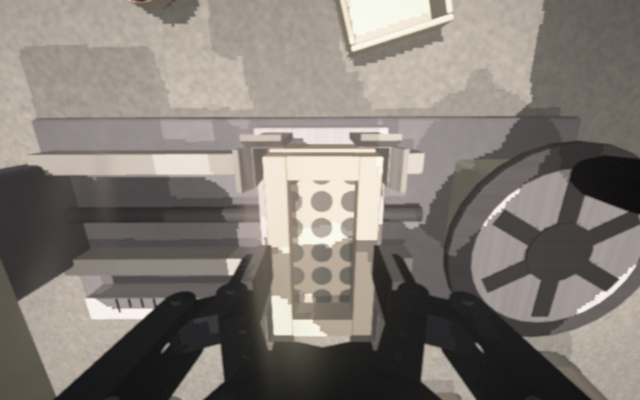

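No contact yet; the spacer is within the angles. Going down in small steps.

Request:
send_rows(deltas=[[0.05,0,0,0,0.3],[0.05,0,0,0,0.3],[0,0,0,0,0.3]])

```text
time: 8.13
tcp_pos: [0.5996, -0.0281, 0.0858]
ee_rot: [-7.3, 89.7, 80.3]
wrist_force: [-5.5, 0.8, 22.3]
gripper_width: 0.654
```

Run:
```python
from h import *
p,R,s=tool(); print(p,s['wrist_force'],s['gripper_width'])
```

```text
[ 0.59962542 -0.02811587  0.08581208] [-5.46470488  0.78864498 22.32336203] 0.6536460598666494
```

Request:
send_rows(deltas=[[-0.03,0,0,0,0.75],[-0.03,0,0,0,0.9],[0,0,0,0,0.9],[0,0,0,0,0.9],[-0.1,0,0,0,0.9]])

```text
time: 8.55
tcp_pos: [0.5982, -0.0279, 0.0881]
ee_rot: [37.1, 89.7, 124.7]
wrist_force: [-0.4, 0.1, -0.2]
gripper_width: 0.9
```

Run:
```python
from h import *
p,R,s=tool(); print(p,s['wrist_force'],s['gripper_width'])
snap('wrist','w7')
```

```text
[ 0.59818405 -0.02793069  0.08807094] [-0.37960421  0.08125711 -0.19747415] 0.900369306247992
```

View pics/w7.png

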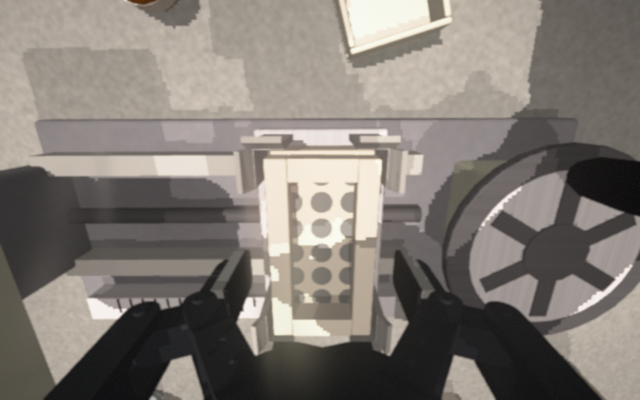

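Request:
send_rows(deltas=[[-0.3,0,0,0,1],[-0.7,0,0,0,1],[-0.9,0,0,0,1],[-0.9,-0.2,0,0,1],[-0.8,-0.5,0,0,1],[-0.5,-0.7,0,0,1],[0,-0.5,0,0,1],[0,0,0,0,1],[0,0,0,0,1]])

```text
time: 9.35
tcp_pos: [0.6751, -0.032, 0.253]
ee_rot: [20.5, 89.7, 108.1]
wrist_force: [-0.8, 0.8, 0.0]
gripper_width: 0.999
```

Run:
```python
from h import *
p,R,s=tool(); print(p,axyaw(R),s['time'])
d=snap('wrist','w8')
im=cv2.imread('pics/w8.png')
cv2.imwrite('pics/w8d.png',cv2.resize(im[30:200,250:390],None,fx=5,fy=3.5,interpolation=cv2.INTER_CUBIC))
```

```text
[ 0.67514297 -0.03201795  0.25301907] 87.60296938652544 9.35
```

View pics/w8.png

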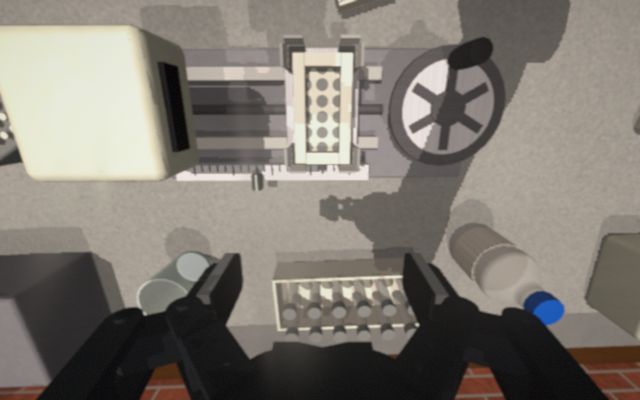

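View pics/w8d.png

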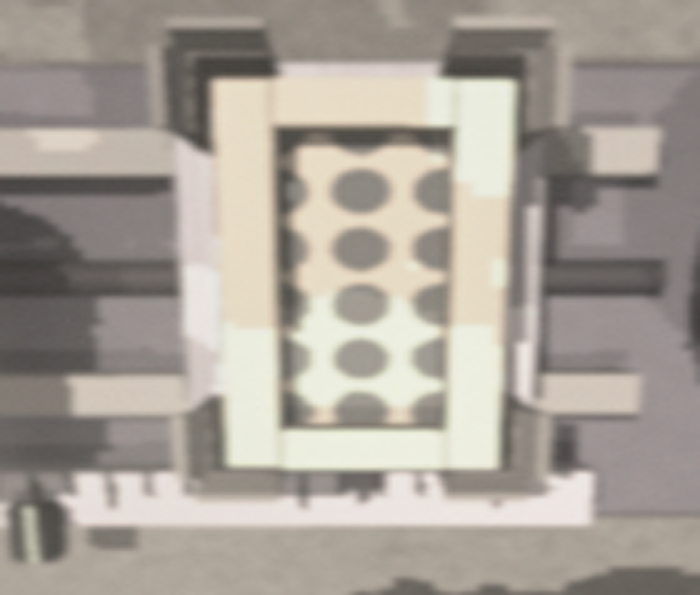

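Run:
```python
from h import *
d=load('w8'); f=lambda u,v,z:ray(d,250+u/5,30+v/3.5,z)*1000
P=np.array([f(*c,.092) for c in [(210,78),(518,78),(226,468),(502,468)]]); print(P.round(1),P.mean(0).round(1))
print('hub',ray(d,446,104,.094)*1000)
c=f(37,530,.054);print('clip',c.round(1)); 
e=np.array([.043,.999]);print('clip s-y rel hub',(c[:2]-[601.9,103.1])@e)
im=cv2.imread('pics/w8.png')
cv2.imwrite('pics/w8e.png',cv2.resize(im[140:200,230:380],None,fx=5,fy=5,interpolation=cv2.INTER_CUBIC))
p,R,s=tool();print(delta([.389,.243,.25]),R.T@np.array([-.08,0,0])/.04)
```

```text
[[543.2 -54.3  92. ]
 [545.6   5.7  92. ]
 [652.7 -59.   92. ]
 [655.2   1.6  92. ]] [599.2 -26.5  92. ]
hub [597.26552908  99.81567248  94.        ]
clip [ 680.1 -112.    54. ]
clip s-y rel hub -211.4814568951451
[0.11411043 7.41012345 6.56939571] [ 0.00621126  1.99821752 -0.08419114]
```

View pics/w8e.png

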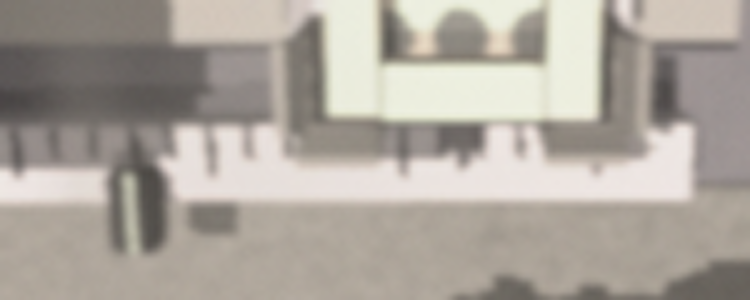

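Run:
```python
from h import *
d=load('w8'); e=np.array([.042,.999])
for (u,v,z) in [(463,165,.044),(460,150,.044),(128,178,.054),(132,212,.054),(136,248,.054)]:
  P=ray(d,230+u/5,140+v/5,z)*1000; print(P.round(1),P[:2]@e)
```

```text
[675.  -29.5  44. ] -1.1375434809082248
[671.  -30.1  44. ] -1.9112338256560852
[ 672.5 -113.4   54. ] -84.99766358888817
[ 681.3 -113.4   54. ] -84.63181896359164
[ 690.7 -113.4   54. ] -84.29792084922032
```

Request:
send_rows(deltas=[[0,0.3,0.1,0,1],[0,0.6,0.3,0,1],[0,0.6,0.6,0,1],[0,0.65,0.65,0,1],[0,0.65,0.65,0,1],[0,0.65,0.65,0.2,1],[0,0.65,0.65,0.5,1],[0,0.65,0.65,0.7,1],[0,0.65,0.65,0.7,1],[0,0.65,0.65,0.5,1]])

```text
time: 10.23
tcp_pos: [0.4547, 0.2116, 0.254]
ee_rot: [64.7, 89.7, 134.1]
wrist_force: [0.5, 0.4, 0.7]
gripper_width: 1.001
```

Run:
```python
from h import *
p,R,s=tool();print(p,axyaw(R),delta([.389,.243,.2]))
```

```text
[0.45469586 0.21164501 0.25400645] 69.4253862833247 [1.35970602 1.80624238 0.15345937]
```

Request:
send_rows(deltas=[[0.3,0.5,0,0,1],[0.4,0.6,0,0,1],[0.4,0.4,0,0,1],[0.2,0.15,0,0,1],[0,0,0,0,1],[0,0,0,0,1]])

```text
time: 10.73
tcp_pos: [0.3951, 0.2342, 0.2023]
ee_rot: [53.9, 89.7, 123.6]
wrist_force: [0.4, 0.1, 0.5]
gripper_width: 1.0
```

Run:
```python
from h import *
p,R,s=tool();print(p,axyaw(R),s['time'])
d=snap('wrist','w9')
for lo in (185,200,215):
  for c in whites(d,lo,amin=1000)[1]:
    print(lo,cv2.boundingRect(c),rect(d,c,.010),rect(d,c,.032))
```

```text
[0.39508474 0.23423301 0.20229622] 69.73637605359055 10.7333
185 (504, 215, 81, 93) ((615.2, 475.8), (137.8, 90.9), -14.3) ((596.0, 461.7), (128.8, 85.0), -14.3)
185 (119, 215, 86, 70) ((415.9, 9.0), (108.8, 64.9), 30.5) ((409.8, 25.6), (101.7, 60.7), 30.5)
185 (302, 125, 52, 89) ((391.4, 244.6), (109.0, 60.2), -20.1) ((386.8, 245.7), (101.9, 56.3), -20.1)
200 (143, 218, 62, 66) ((424.9, 14.1), (95.8, 37.9), 13.8) ((418.1, 30.4), (89.5, 35.4), 13.8)
200 (505, 216, 79, 91) ((615.0, 475.9), (135.0, 88.4), -14.2) ((595.8, 461.8), (126.1, 82.6), -14.2)
200 (302, 125, 52, 88) ((390.8, 244.8), (107.6, 59.8), -20.2) ((386.3, 245.9), (100.6, 55.9), -20.2)
215 (144, 219, 60, 62) ((422.9, 13.9), (89.8, 36.4), 13.9) ((416.3, 30.2), (83.9, 34.0), 13.9)
215 (303, 125, 50, 88) ((390.8, 244.8), (107.6, 57.8), -20.2) ((386.2, 246.0), (100.6, 54.0), -20.2)
```

View pics/w9.png

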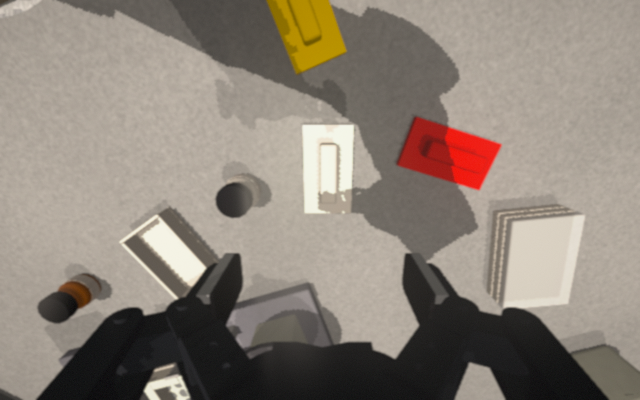

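Request:
send_rows(deltas=[[0.3,0.16,0.19,0,1],[0.8,0,0,0,1],[0.9,0,0,0,1],[0.9,0,0,0,1],[0.6,0,0,0,1],[0.3,0,0,0,1],[0,0,0,0,1],[0,0,0,0,1]])

```text
time: 11.45
tcp_pos: [0.3934, 0.2443, 0.0505]
ee_rot: [33.8, 89.7, 103.4]
wrist_force: [-0.1, 0.2, 0.3]
gripper_width: 1.003
```

Run:
```python
from h import *
p,R,s=tool();print(p,axyaw(R),s['time'],delta([.3917,.2435,.014]))
```

```text
[0.39341866 0.24429731 0.05052569] 69.62461734112483 11.45 [ 0.913091    0.0310716  -0.03703267]
```

Request:
send_rows(deltas=[[0.4,0.03,-0.03,0,1],[0.3,0,0,0,1],[0.2,0,0,0,0.7],[0,0,0,0,0.5],[0,0,0,0,0.35],[0,0,0,0,0.35],[0,0,0,0,0.35]])

```text
time: 12.03
tcp_pos: [0.3916, 0.2448, 0.0155]
ee_rot: [16.5, 89.7, 86.3]
wrist_force: [-0.2, 0.2, 0.3]
gripper_width: 0.352
```

Run:
```python
from h import *
p,R,s=tool();print(p,axyaw(R),s['time'],s['wrist_force'],s['gripper_width'])
snap('wrist','w10')
```

```text
[0.3915887  0.24477258 0.01546797] 69.74819028723644 12.0333 [-0.15455488  0.23505615  0.31192524] 0.3516426855109543
```

View pics/w10.png

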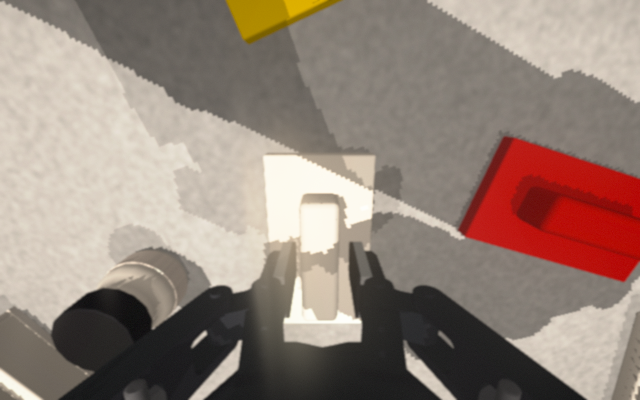

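Request:
send_rows(deltas=[[0,0,0,0,0.1],[0,0,0,0,0.1],[0,0,0,0,0.1],[0,0,0,0,0.1]])

```text
time: 12.42
tcp_pos: [0.3912, 0.2445, 0.0153]
ee_rot: [24.6, 89.7, 94.4]
wrist_force: [0.3, -1.4, 8.0]
gripper_width: 0.221
```

Run:
```python
from h import *
p,R,s=tool();print(p,axyaw(R),s['time'],s['wrist_force'],s['gripper_width'])
```

```text
[0.39123567 0.24452441 0.01528777] 69.71620580214012 12.4167 [ 0.2929125  -1.40087864  7.98870756] 0.22061380449615692
```

Request:
send_rows(deltas=[[-0.3,0,0,0,0.1],[-0.7,0,0,0,0.1],[-0.9,0,0,0,0.1],[-0.9,0,0,0,0.1],[-0.9,0,0,0,0.1],[-0.9,0,0,-0.4,0.1],[-0.9,0,0,-0.8,0.1],[-0.4,0,0,-0.8,0.1],[0,0,0,-0.6,0.1],[0,0,0,0,0.1]])

```text
time: 13.25
tcp_pos: [0.3914, 0.2434, 0.2518]
ee_rot: [-2.8, 89.6, 84.9]
wrist_force: [-0.4, -0.0, -1.7]
gripper_width: 0.215
```

Run:
```python
from h import *
p,R,s=tool();print(p,axyaw(R),s['time'],s['wrist_force'],s['gripper_width'],delta([.672,-.03,.255]))
```

```text
[0.39143809 0.24339832 0.25177967] 87.70992181218237 13.25 [-0.42873599 -0.02427323 -1.69672575] 0.21489060028057222 [-0.12186015 -7.28160234 -6.54854305]
```

Request:
send_rows(deltas=[[0,-0.4,-0.3,0,0.1],[0,-0.6,-0.5,0,0.1],[0,-0.68,-0.6,0,0.1],[0,-0.7,-0.65,0,0.1],[0,-0.7,-0.65,0,0.1],[0,-0.7,-0.65,0,0.1],[0,-0.7,-0.65,0,0.1],[0,-0.7,-0.65,0,0.1],[0,-0.7,-0.65,0,0.1],[0,-0.6,-0.6,0,0.1]])

```text
time: 14.08
tcp_pos: [0.6408, -0.0058, 0.2474]
ee_rot: [47.4, 89.7, 134.8]
wrist_force: [0.6, -0.5, -0.3]
gripper_width: 0.214
```

Request:
send_rows(deltas=[[0,-0.5,-0.45,0,0.1],[0,-0.3,-0.2,0,0.1],[0,0,0,0,0.1],[0,0,0,0,0.1]])

```text
time: 14.42
tcp_pos: [0.6701, -0.0315, 0.2471]
ee_rot: [49.2, 89.6, 136.6]
wrist_force: [0.3, 1.1, -1.2]
gripper_width: 0.215
```

Run:
```python
from h import *
p,R,s=tool();print(p,axyaw(R),s['time'],s['wrist_force'],s['gripper_width'])
snap('wrist','w11')
im=cv2.imread('pics/w11.png')
cv2.imwrite('pics/w11d.png',cv2.resize(im[20:200,230:410],None,fx=4,fy=3.3,interpolation=cv2.INTER_CUBIC))
```

```text
[ 0.67014316 -0.031461    0.2470593 ] 87.40715320761316 14.4167 [ 0.3005833   1.0665078  -1.21886779] 0.21530442655775978
```

View pics/w11.png

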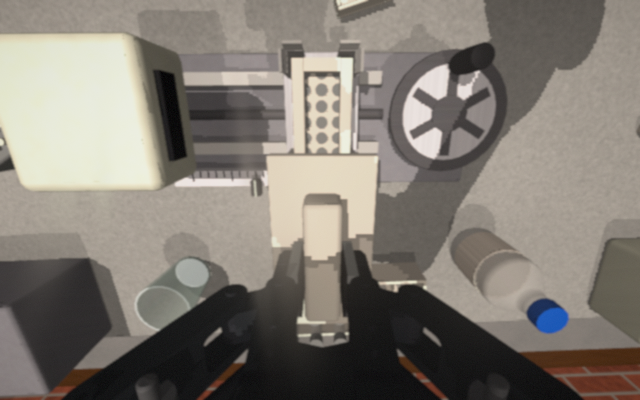

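View pics/w11d.png

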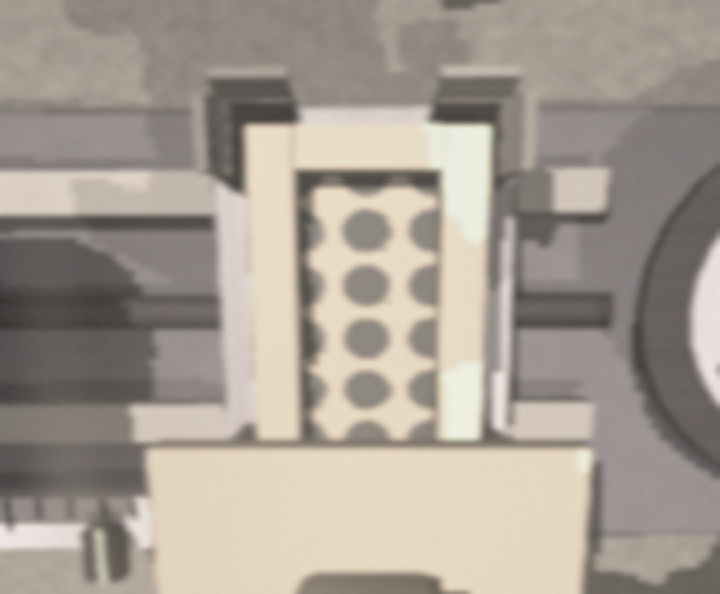

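Run:
```python
from h import *
d=load('w11'); p,R,s=tool(); f=lambda u,v,z:ray(d,230+u/4,20+v/3.3,z)*1000
u=np.array([.9991,-.042,0])
for n,a,b,z in (('cover',(148,450),(592,450),p[2]-.0053),('sp',(245,124),(493,124),.092)):
  A,B=f(*a,z),f(*b,z); c=(A+B)/2+55*u; print(n,A.round(1),B.round(1),np.linalg.norm(A-B),c.round(1),'yaw',np.degrees(np.arctan2(-(B-A)[0],(B-A)[1])), (c-p*1000).round(1))
```

```text
cover [614.6 -57.2 242.1] [617.2   1.5 242.1] 58.80053280794814 [670.8 -30.2 242.1] yaw -2.594147154147345 [ 1.  -0.1 -5.3]
sp [543.1 -53.9  92. ] [545.7   5.8  92. ] 59.70767901762771 [599.4 -26.4  92. ] yaw -2.512834629241284 [ -70.5    3.7 -155.4]
```

Run:
```python
from h import *
p,R,s=tool();print(p,axyaw(R),delta([.598,-.0272,.13]))
```

```text
[ 0.66987134 -0.03011389  0.24736687] 87.51926027741956 [ 2.9426295   1.78427263 -0.02010394]
```

Request:
send_rows(deltas=[[0,0.5,0,0,0.1],[0,0.7,0,0,0.1],[0.3,0.45,-0.02,0,0.1],[0.7,0.13,0,0,0.1],[0.8,0,0,0,0.1],[0.7,0,0,0,0.1],[0.4,0,0,0,0.1],[0,0,0,0,0.1],[0,0,0,0,0.1]])

```text
time: 15.22
tcp_pos: [0.5986, -0.0266, 0.1325]
ee_rot: [36.9, 89.6, 124.6]
wrist_force: [-1.0, -0.9, -0.4]
gripper_width: 0.214
```

Run:
```python
from h import *
p,R,s=tool(); print(p,axyaw(R),s['time'],s['wrist_force'],delta([.598,-.0272,.1085]))
snap('wrist','w12');
p,R,s=tool(); print(p,delta([.598,-.0272,.1085]))
```

```text
[ 0.59863719 -0.02661367  0.13252932] 87.65692885564368 15.2167 [-1.03374614 -0.88160066 -0.39386073] [ 0.60070217  0.01305131 -0.01831503]
[ 0.5997877  -0.02717814  0.13366057] [ 0.62904285  0.04396781 -0.0053599 ]
```

View pics/w12.png

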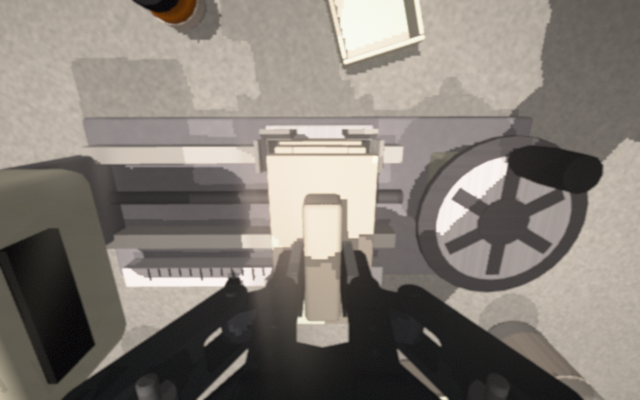

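Request:
send_rows(deltas=[[0.2,0.02,-0.01,0,0.1],[0.25,0,0,0,0.1],[0.15,0,0,0,0.1],[0,0,0,0,0.1],[0,0,0,0,0.1]])

```text
time: 15.68
tcp_pos: [0.5987, -0.0283, 0.1085]
ee_rot: [26.9, 89.7, 114.5]
wrist_force: [-0.4, 0.1, -0.7]
gripper_width: 0.216
```

Request:
send_rows(deltas=[[0.05,0,0,0,0.1],[0,0,0,0,0.1]])

```text
time: 15.85
tcp_pos: [0.5992, -0.0284, 0.1074]
ee_rot: [10.0, 89.7, 97.6]
wrist_force: [-0.6, 0.5, 2.2]
gripper_width: 0.222
```

Run:
```python
from h import *
p,R,s=tool(); print(p,axyaw(R),s['time'],s['wrist_force'],s['wrist_torque'])
snap('wrist','w13');
```

```text
[ 0.59924776 -0.02843691  0.10735175] 87.58689681333607 15.85 [-0.5802774   0.4728      2.23143463] [-0.06076402  0.16187989  0.04066816]
```

View pics/w13.png

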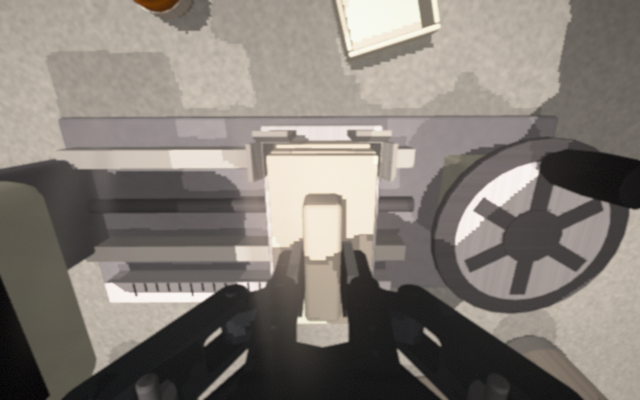

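Just touching (2 N at 0.107, as expected). Press lightly and release.

Request:
send_rows(deltas=[[0.03,0,0,0,0.1],[0,0,0,0,0.35],[0,0,0,0,0.5],[0,0,0,0,0.5],[-0.1,0,0,0,0.5],[-0.5,0,0,0,0.5],[-0.8,0,0,0,0.5],[-0.8,0,0,0,0.5],[-0.7,-0.6,0,0,0.8],[-0.5,-0.6,0,0,0.8]])

```text
time: 16.73
tcp_pos: [0.6477, -0.0312, 0.2452]
ee_rot: [-13.6, 89.7, 74.0]
wrist_force: [0.5, -0.4, -1.3]
gripper_width: 0.767
```

Request:
send_rows(deltas=[[-0.1,-0.6,0,0,0.8],[0,0,0,0,0.8],[0,0,0,0,0.8]])

```text
time: 16.98
tcp_pos: [0.6715, -0.032, 0.2454]
ee_rot: [18.4, 89.8, 106.0]
wrist_force: [-0.8, -0.0, -0.4]
gripper_width: 0.798
```

Run:
```python
from h import *
p,R,s=tool();print(p,axyaw(R),s['time'],s['wrist_force'],s['gripper_width'])
snap('wrist','w14')
im=cv2.imread('pics/w14.png')
cv2.imwrite('pics/w14d.png',cv2.resize(im[20:200,240:520],None,fx=2.8,fy=2.8,interpolation=cv2.INTER_CUBIC))
```

```text
[ 0.67153794 -0.03199679  0.2453953 ] 87.61530047572101 16.9833 [-0.75743427 -0.01925139 -0.37803914] 0.7980546265930394
```

View pics/w14.png

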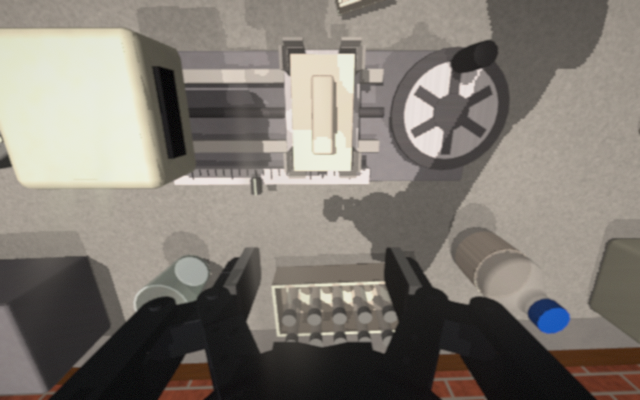

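View pics/w14d.png

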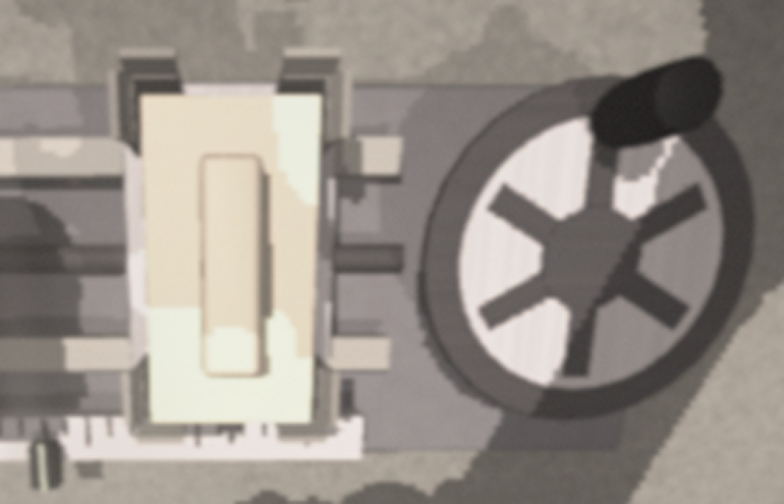

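Run:
```python
from h import *
d=load('w14'); f=lambda u,v,z:ray(d,240+u/2.8,20+v/2.8,z)*1000
print('handle top',f(690,92,.144)); print('handle bottom',f(612,122,.094),'hub',f(590,257,.094))
d0=load('top0'); print('top: handle',ray(d0,200+288/3.3,105+183/3.3,.142)*1000,'hub',ray(d0,200+295/3.3,105+143/3.3,.094)*1000)
p,R,s=tool(); print(p,delta([.558,.104,.2]))
# cover check
P=np.array([f(*c,.102) for c in [(141,95),(322,95),(151,422),(313,422)]]);print(P.round(1),P.mean(0))
```

```text
handle top [556.7607541  103.38004479 144.        ]
handle bottom [557.39619963 105.0249285   94.        ] hub [601.2987616  102.00911145  94.        ]
top: handle [550.64743941 100.95329311 142.        ] hub [600.11608112 100.42377822  94.        ]
[ 0.67027139 -0.03203584  0.24480932] [1.14430821 2.94386837 3.27463807]
[[544.  -54.5 102. ]
 [546.4   5.  102. ]
 [653.2 -59.1 102. ]
 [655.7   1.2 102. ]] [599.84524625 -26.84231018 102.        ]
```

Request:
send_rows(deltas=[[0,0.4,0.4,0,0.8],[0,0.6,0.6,0,0.8],[0,0.6,0.7,0,0.8],[0,0.6,0.7,0,0.8],[0,0.5,0.6,0,0.8],[0,0.24,0.25,0,0.8],[0.3,0,0,0,0.8],[0.5,0,0,0,0.8],[0,0,0,0,0.8],[0,0,0,0,0.8]])

```text
time: 17.87
tcp_pos: [0.5571, 0.1028, 0.2134]
ee_rot: [54.8, 89.6, 142.3]
wrist_force: [0.0, -0.1, 1.1]
gripper_width: 0.8
```

Run:
```python
from h import *
p,R,s=tool();print(p,axyaw(R),s['time'],delta([.5573,.103,.115]))
snap('wrist','w15')
```

```text
[0.55708315 0.10275753 0.21344183] 87.57389971221406 17.8667 [ 2.4609919  -0.01798969 -0.00277882]
```

View pics/w15.png

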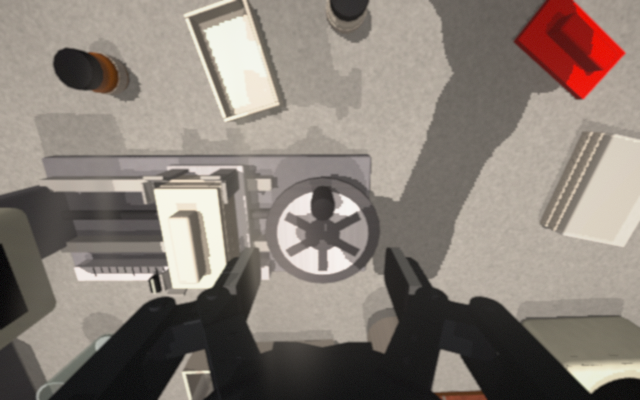

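Request:
send_rows(deltas=[[0.4,0,0,0,0.8],[0.7,0,0,0,0.8],[0.7,0,0,0,0.6],[0.45,0,0,0,0.5],[0.2,0,0,0,0.4],[0,0,0,0,0.35],[0,0,0,0,0.1],[0,0,0,0,0.1],[0,0,0,0,0.1],[0,0,0,0,0.1]])

```text
time: 18.75
tcp_pos: [0.5593, 0.1031, 0.1172]
ee_rot: [1.8, 89.7, 89.4]
wrist_force: [-0.4, -0.8, -1.7]
gripper_width: 0.223
```

Run:
```python
from h import *
p,R,s=tool();print(p,axyaw(R),s['time'],s['wrist_force'],s['gripper_width'])
snap('wrist','w16')
a=-2.43
e=np.array([np.cos(np.radians(a)),np.sin(np.radians(a)),0])
Rm=R
prev=None; out=[]
for k in range(0,36):
    th=np.radians(180+a-20*k); q=45*np.array([np.cos(th),np.sin(th),0])
    if prev is not None: out.append((Rm.T@(q-prev))/40)
    prev=q
print(np.array(out)[:18].round(2).tolist())
```

```text
[0.55931348 0.10312725 0.11721736] 87.58537736368537 18.75 [-0.43733306 -0.83086143 -1.65382694] 0.2227510264076511
[[0.0, -0.07, 0.38], [0.0, -0.2, 0.34], [0.0, -0.3, 0.25], [0.0, -0.37, 0.13], [-0.0, -0.39, -0.0], [-0.0, -0.37, -0.13], [-0.0, -0.3, -0.25], [-0.0, -0.2, -0.34], [-0.0, -0.07, -0.38], [-0.0, 0.07, -0.38], [-0.0, 0.2, -0.34], [-0.0, 0.3, -0.25], [-0.0, 0.37, -0.13], [0.0, 0.39, 0.0], [0.0, 0.37, 0.13], [0.0, 0.3, 0.25], [0.0, 0.2, 0.34], [0.0, 0.07, 0.38]]
```

View pics/w16.png

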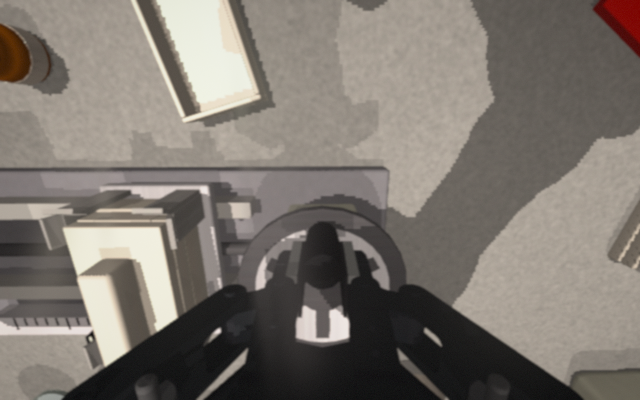

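Request:
send_rows(deltas=[[0,-0.07,0.38,0,0.1],[0,-0.2,0.34,0,0.1],[0,-0.3,0.25,0,0.1],[0,-0.37,0.13,0,0.1],[0,-0.2,0,0,0.1],[0,0,0,0,0.1]])

```text
time: 19.3
tcp_pos: [0.6087, 0.1461, 0.1172]
ee_rot: [-22.8, 89.6, 64.8]
wrist_force: [1.6, 1.8, 1.4]
gripper_width: 0.227
```

Run:
```python
from h import *
p,R,s=tool();print(p,axyaw(R),s['time'],s['wrist_force'],s['gripper_width'])
```

```text
[0.60871219 0.14609212 0.11721336] 87.60375600389354 19.3 [1.56421264 1.81094338 1.39949476] 0.22651110752874715
```

Request:
send_rows(deltas=[[0,-0.19,0,0,0.1],[0,-0.37,-0.13,0,0.1],[0,-0.3,-0.25,0,0.1],[0,-0.2,-0.34,0,0.1],[0,-0.07,-0.38,0,0.1],[0,0.07,-0.38,0,0.1],[0,0.2,-0.34,0,0.1],[0,0.3,-0.25,0,0.1],[0,0,0,0,0.1]])

```text
time: 20.05
tcp_pos: [0.6226, 0.0602, 0.1171]
ee_rot: [35.2, 89.6, 122.6]
wrist_force: [-1.8, -0.7, 4.1]
gripper_width: 0.22
```

Run:
```python
from h import *
p,R,s=tool();print(p,axyaw(R),s['time'],s['wrist_force'],s['gripper_width'])
```

```text
[0.62264566 0.06022335 0.11713808] 87.41157071341503 20.05 [-1.78944466 -0.74266127  4.13953828] 0.22018647677858885
```

Request:
send_rows(deltas=[[0,0.37,-0.13,0,0.1],[0,0.39,0,0,0.1],[0,0.37,0.13,0,0.1],[0,0.3,0.25,0,0.1],[0,0.2,0.34,0,0.1],[0,0.07,0.38,0,0.1],[0,-0.07,0.38,0,0.1],[0,-0.2,0.34,0,0.1],[0,-0.3,0.25,0,0.1],[0,0,0,0,0.1]])

```text
time: 20.88
tcp_pos: [0.5863, 0.1426, 0.1172]
ee_rot: [-36.6, 89.7, 51.1]
wrist_force: [2.8, 0.5, 3.3]
gripper_width: 0.226
```

Request:
send_rows(deltas=[[0,-0.37,0.13,0,0.1],[0,-0.39,0,0,0.1],[0,-0.37,-0.13,0,0.1],[0,-0.3,-0.25,0,0.1],[0,-0.2,-0.34,0,0.1],[0,-0.07,-0.38,0,0.1],[0,0,0,0,0.1],[0,0,0,0,0.1]])

```text
time: 21.55
tcp_pos: [0.6491, 0.0971, 0.1172]
ee_rot: [26.5, 89.8, 114.0]
wrist_force: [-1.2, -1.3, 4.8]
gripper_width: 0.225
```

Run:
```python
from h import *
p,R,s=tool();print(p,axyaw(R),s['time'],s['wrist_force'],s['gripper_width'])
snap('wrist','w17'); snap('scene','s17'); snap('top','t17')
im=cv2.imread('pics/s17.png'); cv2.imwrite('pics/s17c.png',cv2.resize(im[190:310,190:380],None,fx=4.2,fy=4.2,interpolation=cv2.INTER_CUBIC))
im=cv2.imread('pics/t17.png'); cv2.imwrite('pics/t17c.png',cv2.resize(im[110:200,250:430],None,fx=4.4,fy=4.4,interpolation=cv2.INTER_CUBIC))
```

```text
[0.64909833 0.09706556 0.11715422] 87.41455588998782 21.55 [-1.15299845 -1.29157531  4.77579311] 0.2247700629345644
```

View pics/s17c.png

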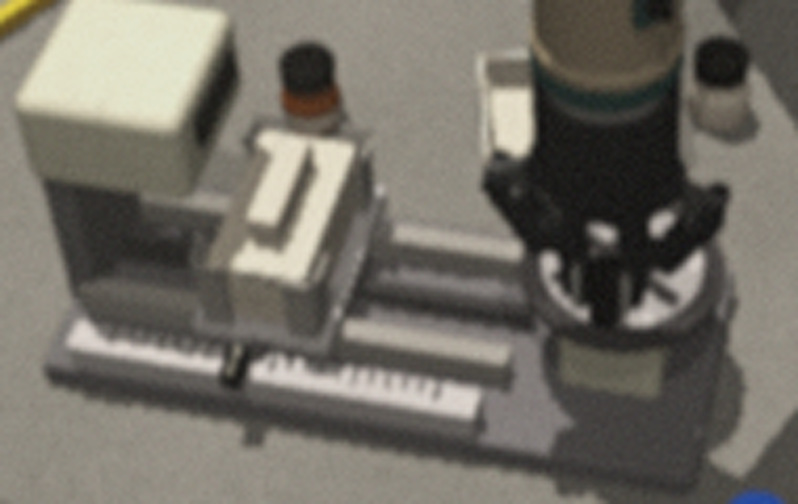

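View pics/t17c.png

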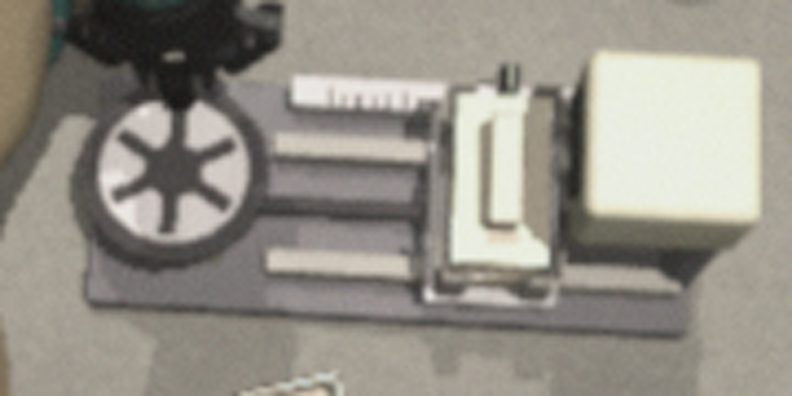

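View pics/w17.png

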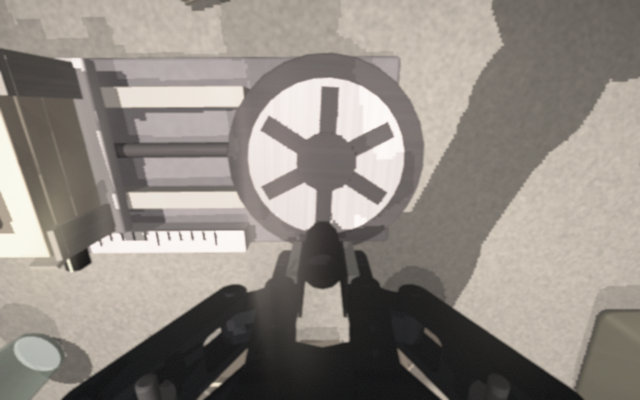

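Request:
send_rows(deltas=[[0,0.07,-0.38,0,0.1],[0,0.2,-0.34,0,0.1],[0,0.23,-0.2,0,0.1],[0,0,0,0,0.1],[0,0,0,0,0.1],[0,0,0,0,0.1]])

```text
time: 22.2
tcp_pos: [0.6278, 0.063, 0.1171]
ee_rot: [12.4, 89.7, 99.9]
wrist_force: [-1.6, -1.6, 6.9]
gripper_width: 0.224
```

Run:
```python
from h import *
p,R,s=tool();print(p,axyaw(R),s['time'],s['wrist_force'],s['gripper_width'])
snap('scene','s18');snap('wrist','w18'); snap('top','t18')
im=cv2.imread('pics/s18.png'); cv2.imwrite('pics/s18c.png',cv2.resize(im[240:300,210:310],None,fx=8,fy=8,interpolation=cv2.INTER_CUBIC))
im=cv2.imread('pics/t18.png'); cv2.imwrite('pics/t18c.png',cv2.resize(im[115:185,330:400],None,fx=8,fy=8,interpolation=cv2.INTER_CUBIC))
```

```text
[0.62783391 0.06297839 0.11711831] 87.53623569947135 22.2 [-1.58441066 -1.57235499  6.94486484] 0.22389168156767972
```

View pics/s18c.png

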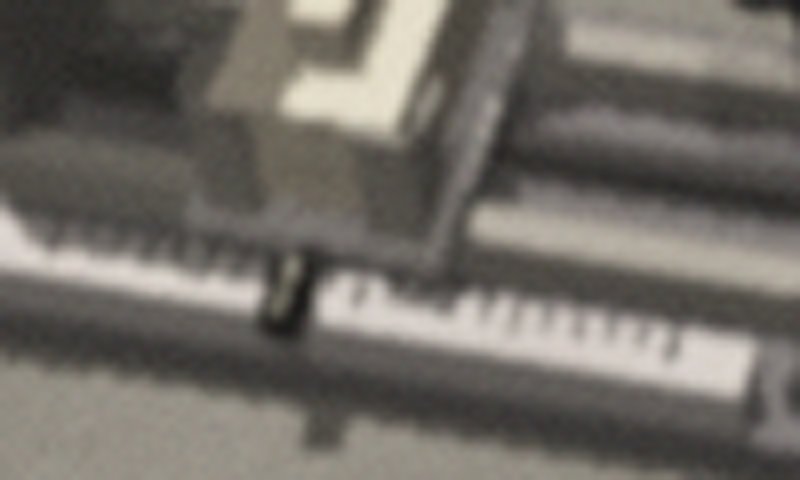

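View pics/t18c.png

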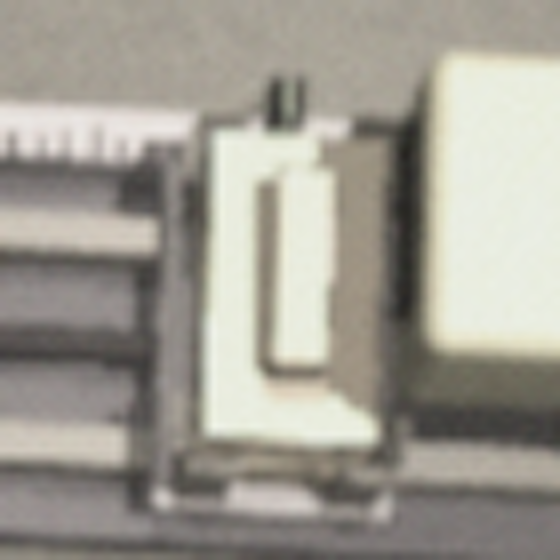

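View pics/w18.png

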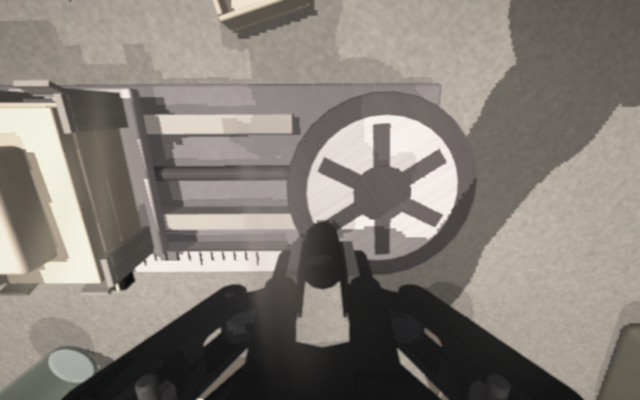

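Request:
send_rows(deltas=[[0,0,0,0,0.3],[0,0,0,0,0.45],[0,0,0,0,0.45],[-0.3,0,0,0,0.45],[-0.7,0,0,0,0.45],[-0.9,0,0,0,0.45],[-0.9,-0.2,-0.3,0,0.8],[-0.7,-0.4,-0.5,0,1],[0,-0.6,-0.7,0,1],[0,-0.6,-0.7,0,1]])

```text
time: 23.18
tcp_pos: [0.6983, -0.0277, 0.2596]
ee_rot: [-36.3, 89.6, 51.5]
wrist_force: [0.3, 0.4, -0.4]
gripper_width: 0.985
```

Request:
send_rows(deltas=[[0,-0.5,-0.6,0,1],[0,-0.2,-0.3,0,1],[0,0,0,0,1],[0,0,0,0,1]])

```text
time: 23.52
tcp_pos: [0.7226, -0.0658, 0.2555]
ee_rot: [24.6, 89.7, 112.1]
wrist_force: [0.0, 0.5, -0.2]
gripper_width: 0.999
```

Run:
```python
from h import *
p,R,s=tool();print(p,axyaw(R),s['time'],s['wrist_force'],s['gripper_width'])
snap('wrist','w19')
```

```text
[ 0.72262708 -0.06576778  0.2554542 ] 87.4956008211068 23.5167 [ 0.041539    0.54985808 -0.23140177] 0.9994258064917872
```

View pics/w19.png

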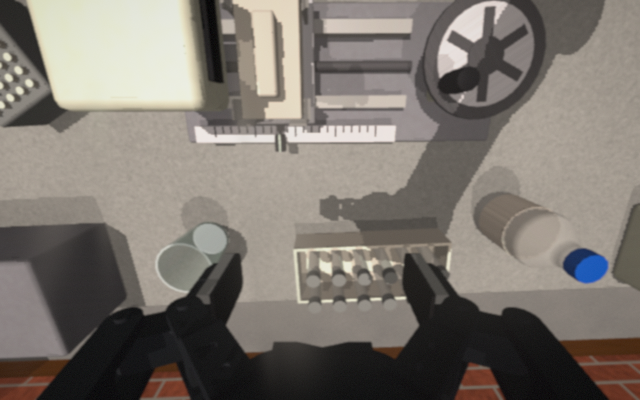

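Request:
send_rows(deltas=[[0.3,0,-0.4,0,1],[0.6,-0.2,-0.4,0,1],[0.6,0,-0.2,0,1],[0.3,0,0,0,1],[0,0,0,0,1],[0,0,0,0,1]])

```text
time: 24.07
tcp_pos: [0.729, -0.1022, 0.1832]
ee_rot: [21.7, 89.6, 109.5]
wrist_force: [0.4, 0.4, 0.4]
gripper_width: 0.998
```

Run:
```python
from h import *
p,R,s=tool();print(p,axyaw(R),s['time'],s['wrist_force'],s['gripper_width'])
snap('wrist','w20')
im=cv2.imread('pics/w20.png'); cv2.imwrite('pics/w20c.png',cv2.resize(im[0:200,200:450],None,fx=3,fy=3,interpolation=cv2.INTER_CUBIC))
```

```text
[ 0.72901246 -0.10220506  0.18317069] 87.72728481009746 24.0667 [0.41463874 0.38412098 0.39357501] 0.9982436983496937
```

View pics/w20.png

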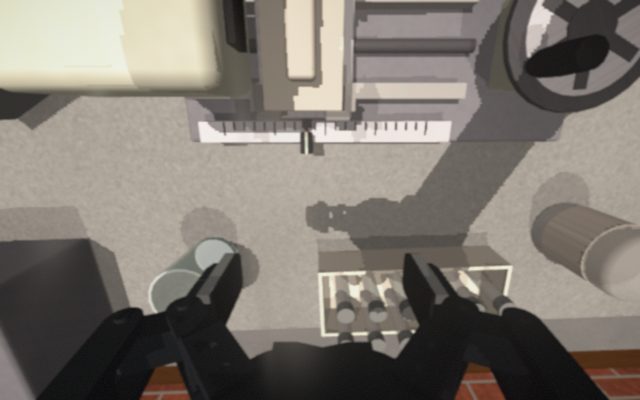

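View pics/w20c.png

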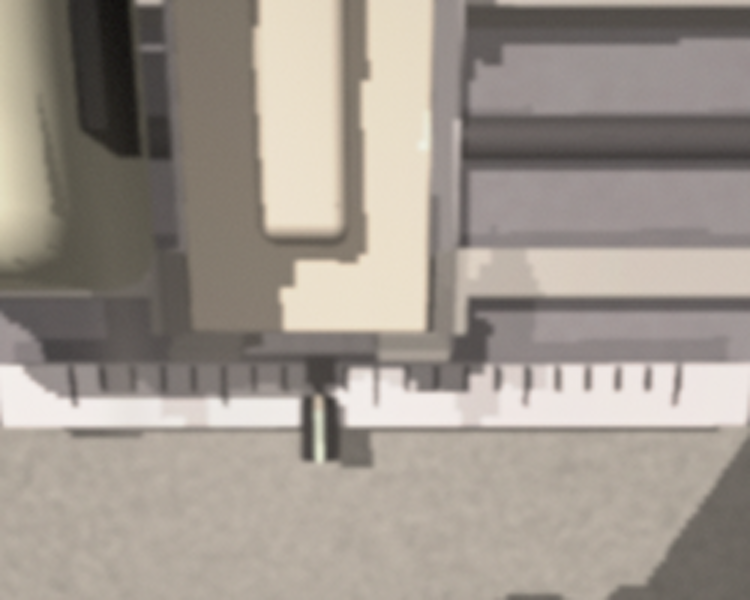

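Run:
```python
from h import *
d=load('w20')
im=cv2.imread('pics/w20.png'); c=im[105:160,280:335]; c=cv2.convertScaleAbs(c,alpha=1.6,beta=0); cv2.imwrite('pics/w20e.png',cv2.resize(c,None,fx=10,fy=10,interpolation=cv2.INTER_CUBIC))
```

```text
(no output)
```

View pics/w20e.png

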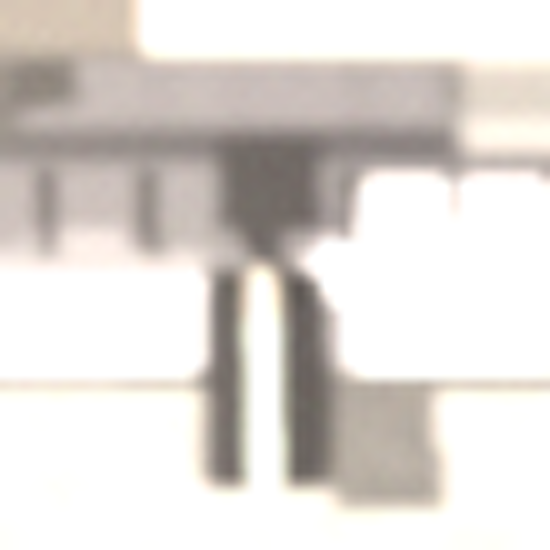

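Run:
```python
from h import *
d=load('w20'); e=np.array([.0424,.9991])
for u,v,z in [(265,250,.044),(268,150,.044),(222,200,.044),(318,200,.044),(262,280,.054),(266,400,.054),(267,480,.054)]:
  P=ray(d,280+u/10,105+v/10,z)*1000; print(P.round(1),(P[:2]@e).round(2))
f=lambda u,v,z:ray(d,200+u/3,v/3,z)*1000
print('cover +x end',f(192,329,.102),f(428,331,.102))
print('line far')
d2=load('t18')
```

```text
[ 669.7 -113.4   44. ] -84.87
[ 660.3 -112.5   44. ] -84.45
[ 664.8 -117.3   44. ] -89.0
[ 665.1 -107.9   44. ] -79.63
[ 671.8 -113.3   54. ] -84.72
[ 683.  -113.6   54. ] -84.49
[ 690.7 -113.9   54. ] -84.5
cover +x end [ 649.5698876  -141.95010373  102.        ] [652.39221268 -82.02675164 102.        ]
line far
```

Run:
```python
from h import *
snap('scene','s21'); p,R,s=tool(); print(s['time'],s['wrist_force'],s['joint_velocities'].round(2))
im=cv2.imread('pics/s21.png'); cv2.imwrite('pics/s21c.png',cv2.resize(im[150:310,110:450],None,fx=2.3,fy=2.3,interpolation=cv2.INTER_CUBIC))
```

```text
24.1667 [0.99964982 0.0400275  0.2932727 ] [ 0.37 -0.41  0.37 -0.38  0.23 -0.15  0.11]
```

View pics/s21c.png

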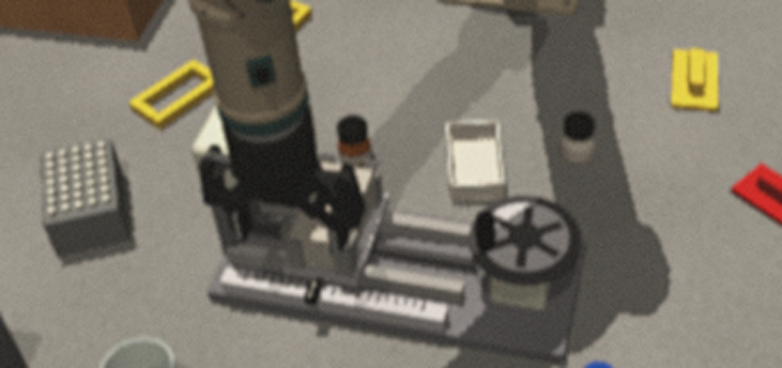

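Request:
send_rows(deltas=[[-0.4,0,0.2,0,1],[-0.7,0,0.4,0,1],[-0.7,0,0.4,0,1],[-0.3,0,0.2,0,1],[0,0,0,0,1],[0,0,0,0,1],[0,0,0,0,1],[0,0,0,0,1]])

```text
time: 24.83
tcp_pos: [0.7302, -0.0583, 0.2658]
ee_rot: [46.8, 89.7, 134.3]
wrist_force: [0.6, -0.1, -0.6]
gripper_width: 1.002
```

Run:
```python
from h import *
p,R,s=tool(); print(p,s['time'],s['wrist_force'])
print(finish_job())
```

```text
[ 0.73022942 -0.05831802  0.26580549] 24.8333 [ 0.55820929 -0.14315681 -0.58700904]
the job is handed in; nothing more can be done
None
```

The spacer is on the block, the cover is on the spacer, and I cranked the wheel about 1.66 turns to bring the pointer to the index line. I handed the job in at 24.8 s; it gave no verdict.

- **Pointer:** in the last close-up the pointer tip read within about 0.3 mm of the index line, against a 2.5 mm tolerance.
- **Stack:** before cranking, the spacer and cover centres read within about 1 mm of each other, and within about 3 mm of my pocket estimate, which is itself good to about 2 mm. Both lay between the corner angles and looked square and flat. After cranking I only checked the cover, and its end was where the travel should have put it.
- **Rest of the bench:** the jars, trough and tip box looked undisturbed in the last scene picture. I did not measure them again, and the plates were not in that crop. The gripper was open and clear of everything.
- **Disagreements:** the wrist camera read about 1–1.5 mm off the gripper position, so I allowed for that when placing. The top and wrist cameras differed by up to 2.5 mm on the spacer. At the first grasp the tool stopped about 10 mm above the height I asked for, but the grip held.

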